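# Build up a shield wall in half bond from a clamshell case

## Robot

A 6-joint arm with a two-finger parallel gripper is mounted at the origin on the work surface. World frame = base frame: x ahead of the robot, y to its left, z up, the work surface at z = 0. Lengths are in mm, angles in rad, forces in N, time in s.
With the tool pointing down it reaches from about 275 to 1000 mm from the base axis. Payload 8.4 kg.
Tool frame: the origin (TCP) lies midway between the tips of the shut fingers; the grasp point (between the pads) lies 19 mm behind it; z points along the fingers, y is the line along which they close (so a half turn about z gives the same grasp; the last joint's range is limited). The gripper opens to 85 mm and grips with 20 to 120 N. Pads are 22 mm wide; open, the fingers measure 114 mm over their backs; the gripper's body (76 mm by 85 mm) begins 54 mm behind the grasp point. The pads swing forward as they close: fully open they stand 13 mm farther back than shut.
Start: joints at [-1.348, 0.353, 1.633, -0, 1.155, -0.002], TCP at [139.318, -609.277, 200.681] pointing down, gripper open.
Joint ranges: [-2.63, 2.63], [-0.92, 2.1], [0.06, 2.66], [-1.3, 4.44], [0, 2.69], [-3.02, 3.02]. Speed limits (rad/s): [2.22, 2.22, 2.79, 3.14, 3.14, 3.14].

## Interface

Orientations are given as [roll, pitch, yaw] about the fixed x, y, z axes, in that order (R = Rz(yaw) Ry(pitch) Rx(roll)).
In Python, from rig import telemetry, optics, r gives the robot as it stands.
- The arm moves only by the tool play_rows, never from a script. Its arguments are lists of equal length, an entry for each row: "dp": the shift along the tool's x, y, z in units of 40 mm (1.0 is 40 mm), a list of three; "rot": the turn, a rotation vector about the tool's x, y, z in units of 6 degrees (1.0 is 6 degrees), a list of three. In form: {"dp": [[tx, ty, tz], ...], "rot": [[ax, ay, az], ...]}. A call has 1 to 5 rows; each row is the pose to reach, as a shift and turn from the pose commanded when the call began, along the tool's axes at that moment; what a row does not reach only later rows make up. A row lasts 1/12 s, in which the tool goes at most 41.7 mm and 7.16 degrees, less where a joint would pass 70% of its speed; a pose out of reach is approached as far as the arm can. A call with a gripper value outside its range is refused whole. "fingers" is the opening, from 0 (shut) to 1 (fully open), set as the call begins (left out, the last holds). The fingers move at their own pace and stop on an object; "grip_force" is the grip in N (left out, the last holds). Time passes only in rows, so rows that repeat a pose let the fingers close. It gives the time, the measured TCP pose, the force, the opening and the grip force at its end, in the units of the state.
- telemetry.sense(): the state, without advancing time (a new reading comes with each control period).
- optics.grab_frame(name): name is "side" or "top"; returns a dict with "color" (480x640x3 uint8, red, green, blue), "mtx" (3x3 intrinsics, pixels), "R" (3x3) and "t" (3): a world point X has camera coordinates R X + t. Camera axes: x right, y down, z forward; pixel columns grow to the right and rows downward; lengths in mm; the calibration is good to about 2 mm. A picture is of the moment at which its call begins. There is no depth.
- r.sign_off(): hands the job in; it is judged then, once.
The state is a dict: "clock": time; "qpos": joint angles; "qvel": joint speeds; "joint_efforts": joint torques, N m; "eef_pos": TCP position; "tcp_rot": TCP orientation; "contact_force": force on the tool from outside, world axes, zero at the start; "wrist_torque": the same for the moment, N m; "opening": opening from 0.0 (shut) to 1.0 (fully open); "grasp_force": force on a finger pad.
Only numpy, scipy, OpenCV 4.12 (cv2) and the standard library are available. Lean on these libraries where they do the work, as an engineer would, in place of code of your own. Each camera call takes 0.05 s, during which the arm holds its last target. There are 200 camera calls.

## Task

Swing the case's lid back past upright so that it stays open by itself, then build up the X-ray shield wall with every loose yellow block from the case and the bench: lay each one along the wall, flush with its faces and centred over the joint below (offset by half a length), three to the second course, and any that are left on the third course, above the joints of a full second course. Finish with the case empty and its lid shut, and leave the other things on the bench where they are.

Things in the scene. Friction and masses are not known exactly. Their poses are not given: they have to be found in the camera images.
- bed: Fixed dark steel base plate, 66 x 300 x 6 mm, with the first course of the shield wall bolted to it: four yellow 64 x 32 x 32 mm blocks in a row end to end at 68 mm pitch (4 mm joints), top of that course 38 mm above the bench. Origin on the bench under the plate's centre; the wall runs along its y, x is across the wall.
- slot1 (a point): Centre of a block lying in its place in the second course, 54 mm above the bench and -68 mm along the wall (bed y): over a joint of the first course.
- slot2 (a point): Centre of a block lying in its place in the second course, 54 mm above the bench and +0 mm along the wall (bed y): over a joint of the first course.
- slot3 (a point): Centre of a block lying in its place in the second course, 54 mm above the bench and +68 mm along the wall (bed y): over a joint of the first course.
- slot4 (a point): Centre of a block lying in its place in the third course, 86 mm above the bench and -34 mm along the wall (bed y): over a joint of the second course.
- slot5 (a point): Centre of a block lying in its place in the third course, 86 mm above the bench and +34 mm along the wall (bed y): over a joint of the second course.
- case: Fixed black carrying case, outside 116 x 236 mm and 46 mm high, walls and floor 6 mm, open-topped under its lid; origin under its centre on the bench, x from its front (handle side) to its hinge side, y along its length. Its lid is black with a grey panel. Up to three blocks lie inside at about y -66, 0, +66 mm, their length along x.
- lid (a joint): Lid angle in rad: 0 shut, 1.57 upright, 1.92 its stop, fully open and leaning back. The hinge is free: let go before upright it falls shut, past upright it falls open to the stop and stays. Lid 0.3 kg.
- lid_bar (a point): Middle of the lid's steel handle bar: a round bar 10 mm thick, 90 mm clear length, along the case's y, standing out in the plane of the lid 162 mm from the hinge line; shut, it is 42 mm in front of the case and 50 mm above the bench. It can turn in a grip across it from above as the lid swings.
- lid_hinge (a point): Middle of the lid's hinge line, 62 mm behind the case's centre and 46 mm above the bench; the axis runs along the case's y.
- block1: Loose yellow painted steel shield block, 64 x 32 x 32 mm, about 0.45 kg, origin at its centre, x along its 64 mm length; its four long sides are all alike. Starts on the bench in front of the wall; may be absent.
- block2: Loose yellow painted steel shield block, 64 x 32 x 32 mm, about 0.45 kg, origin at its centre, x along its 64 mm length; its four long sides are all alike. Starts on the bench in front of the wall; may be absent.
- block3: Loose yellow painted steel shield block, 64 x 32 x 32 mm, about 0.45 kg, origin at its centre, x along its 64 mm length; its four long sides are all alike. Starts on the floor of the closed case; may be absent.
- block4: Loose yellow painted steel shield block, 64 x 32 x 32 mm, about 0.45 kg, origin at its centre, x along its 64 mm length; its four long sides are all alike. Starts on the floor of the closed case; may be absent.
- block5: Loose yellow painted steel shield block, 64 x 32 x 32 mm, about 0.45 kg, origin at its centre, x along its 64 mm length; its four long sides are all alike. Starts on the floor of the closed case; may be absent.
- jar: Bystander: glass jar with black cap, 48 mm across, 60 mm high; origin under its centre.
- brush: Bystander: fingerprint brush lying on the bench; origin under its middle.
- tape: Bystander: white roll of lifting tape, 68 mm across, 20 mm high; origin under its centre.
- ruler: Bystander: flat white photo scale, 20 x 150 x 4 mm, origin under its centre.
- loupe: Bystander: black loupe, 40 mm across, 36 mm high; origin under its centre.
- marker: Bystander: blue folded evidence marker, about 60 x 50 x 70 mm; origin under its centre.
There are look-alikes about, which are no part of the job. Leave any green look-alike of the block1 alone.

How it is judged:
By the outcome, as a careful person would: the job done as asked, in the order asked, and still so for the second after the job is handed in, with the robot touching nothing.
Of block1, block2, block3, block4, block5 only 4 to 5 are there at a start; the rules pass over those that are not, and their reading is None.
At some moment in a run one of block1, block2 may be knocked a few centimetres aside while the robot is not near it.
Once in a run the grip may slacken for a moment while it holds something.
It also fails if it takes over 210 s, if anything falls off the work surface, if the arm or the gripper's body presses on something with over 40 N, if the wrist force passes 120 N, or if a joint passes its speed limit or range.

## Working session

There is one attempt and no reset: what is moved stays moved. The work goes in short steps, Python scripts to look and compute and a tool call to move; the robot and the scene stay as the last step left them, time stands still between calls to the robot, and variables do not carry over. Pictures are saved under pics/ and viewed, at most 14 in all, crops included, and the job is handed in when it is done.

Besides the shell and the picture viewer there is one more tool, called as name(argument=value, ...) on one line, values as JSON. play_rows: Moves the arm, as the interface text tells. Its arguments: {"type":"object","properties":{"dp":{"type":"array"},"rot":{"type":"array"},"fingers":{"type":"number"},"grip_force":{"type":"number"}},"required":["dp","rot"]}

```bash
ls; mkdir -p pics; python3 - <<'E'
from rig import telemetry, optics, r
import cv2
print(telemetry.sense())
for n in("top","side"):
    f=optics.grab_frame(n); cv2.imwrite(f"pics/{n}0.png",f["color"][:,:,::-1]); print(n,f["mtx"],f["R"],f["t"])
E
```

```text
pics
{'clock': 0.0, 'qpos': array([-1.34839949e+00,  3.53653273e-01,  1.63412804e+00,  3.09773451e-06,
        1.15522426e+00, -2.40662867e-03]), 'qvel': array([-0.00095177,  0.00206358, -0.00118591,  0.00033854, -0.00013121,
        0.00094622]), 'joint_efforts': array([ 1.46666618e-03, -6.05248833e+01, -3.42068732e+01,  1.89991702e-04,
        9.44227329e-03, -1.94000182e-05]), 'eef_pos': array([ 139.20305493, -608.76288588,  199.96112915]), 'tcp_rot': array([-3.14017974e+00, -6.23266357e-06,  2.24802204e-01]), 'contact_force': array([ 0.39489098,  0.69946296, -0.18150197]), 'wrist_torque': array([ 0.02983061, -0.04913923, -0.01410335]), 'grasp_force': 0.0, 'opening': 0.9985277314205845}
top [[554.43518762   0.         321.52635359]
 [  0.         554.43518762 242.7571129 ]
 [  0.           0.           1.        ]] [[ 0.07768485 -0.99697701 -0.00138398]
 [-0.97362279 -0.07556622 -0.2152868 ]
 [ 0.21453141  0.018072   -0.97654989]] [ -13.67383688  545.6996481  1172.25039468]
side [[456.6866263    0.         317.46411403]
 [  0.         456.6866263  240.70690873]
 [  0.           0.           1.        ]] [[ 9.87870776e-01 -1.55277882e-01 -3.31850568e-04]
 [-1.06232495e-01 -6.74284467e-01 -7.30790746e-01]
 [ 1.13251878e-01  7.21962074e-01 -6.82601476e-01]] [-539.77667796  138.88143179 1180.35649372]
```

View pics/top0.png

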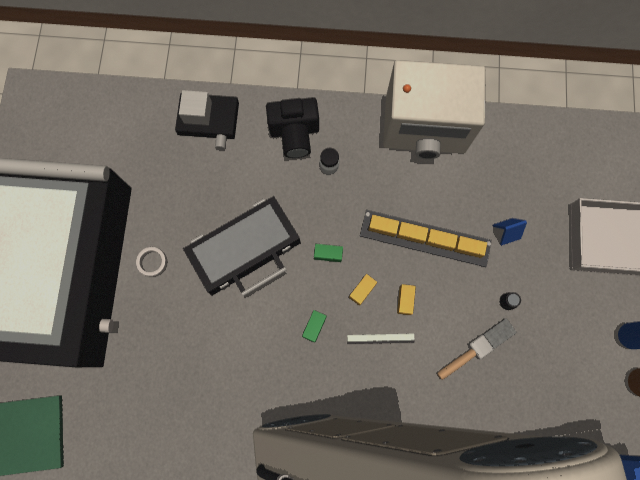

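View pics/side0.png

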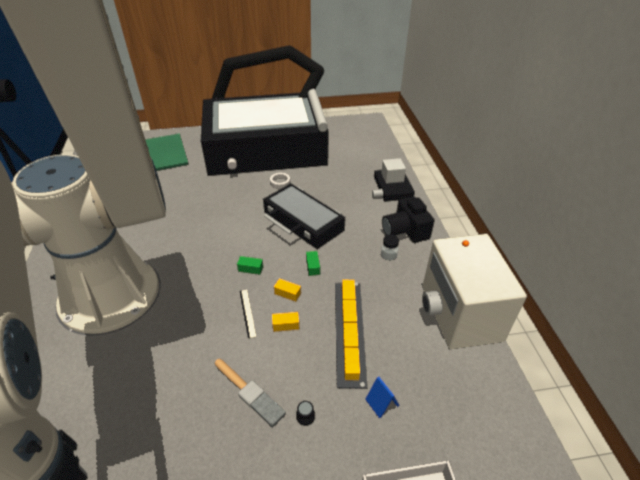

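The top view shows the wall at about (370–490, 215–260), two loose yellow blocks at (363,290) and (407,299), green look-alikes at (328,252) and (314,326), and the case at (243,245) with its bar at about (265,281). I'll measure these now.

```bash
cat > h.py <<'E'
import numpy as np, cv2
from scipy.spatial.transform import Rotation as Ro
from rig import telemetry, optics, r
def grab(n):
    f=optics.grab_frame(n); f["t"]=np.array(f["t"]).ravel(); return f
def ray(f,uv):
    d=f["R"].T@np.linalg.inv(f["mtx"])@np.array([uv[0],uv[1],1.]); return -f["R"].T@f["t"],d
def plane(f,uv,z):
    c,d=ray(f,uv); return c+d*(z-c[2])/d[2]
def proj(f,X):
    p=f["mtx"]@(f["R"]@np.array(X,float)+f["t"]); return p[:2]/p[2]
def ymask(f,lo=(18,120,90),hi=(32,255,255)):
    return cv2.inRange(cv2.cvtColor(f["color"],cv2.COLOR_RGB2HSV),lo,hi)
def blobs(m,amin=60):
    return [c for c in cv2.findContours(m,cv2.RETR_EXTERNAL,cv2.CHAIN_APPROX_NONE)[0] if cv2.contourArea(c)>amin]
def rect(f,c,z):
    """min-area rectangle of contour cast on plane z: centre, long, short, yaw of long axis (deg)"""
    P=np.array([plane(f,p[0],z)[:2] for p in c],np.float32)
    (x,y),(w,h),a=cv2.minAreaRect(P)
    if w<h: w,h,a=h,w,a+90
    return np.round([x,y,w,h,(a+90)%180-90],1)
def go(pos,yaw,pitch=0,roll=180):
    """dp, rot units from present commanded (measured) pose to target TCP pos, angles in deg"""
    s=telemetry.sense(); A=Ro.from_euler("xyz",s["tcp_rot"]); B=Ro.from_euler("xyz",[roll,pitch,yaw],degrees=True)
    return np.round(A.inv().apply(np.array(pos)-s["eef_pos"])/40,3),np.round(np.degrees((A.inv()*B).as_rotvec())/6,3)
E
python3 - <<'E'
from h import *
for n in("top","side"):
    f=grab(n); print(n)
    for c in blobs(ymask(f)):
        u=c[:,0].mean(0).round(); print(u,cv2.contourArea(c),"z32",rect(f,c,32),"z38",rect(f,c,38))
f=grab("top")
for k,uv in dict(cBL=(185,248),cTL=(271,199),cTR=(299,238),cBR=(211,292)).items(): print(k,plane(f,uv,50).round())
for uv in((245,294),(284,271)): print("bar",plane(f,uv,50).round())
c=f["color"][180:310,170:310]; cv2.imwrite("pics/case.png",cv2.resize(c,None,fx=4,fy=4,interpolation=cv2.INTER_CUBIC)[:,:,::-1])
E
```

```text
top
[407. 299.] 373.0 z32 [ 438.2 -169.6   64.9   31.5   -3. ] z38 [ 437.4 -168.7   64.6   31.4   -3. ]
[363. 289.] 376.5 z32 [453.4 -71.1  64.6  31.9 -33.4] z38 [452.5 -70.8  64.3  31.7 -33.4]
[472. 246.] 374.5 z32 [ 571.1 -311.1   63.9   33.7   79.9] z38 [ 569.7 -309.6   63.6   33.5   79.9]
[442. 238.] 370.0 z32 [ 582.4 -244.2   64.3   33.8   79.9] z38 [ 581.  -243.    63.9   33.6   79.9]
[413. 231.] 365.0 z32 [ 594.4 -177.    64.4   33.8   79.9] z38 [ 592.9 -176.1   64.1   33.6   79.9]
[384. 224.] 363.5 z32 [ 605.8 -109.6   63.7   33.9   79.9] z38 [ 604.3 -109.1   63.4   33.7   79.9]
side
[285. 321.] 442.5 z32 [ 441.1 -179.6   62.2   53.6   -4.8] z38 [ 440.9 -184.1   61.8   53.3   -4.8]
[350. 330.] 1418.5 z32 [ 589.8 -213.2  287.5   35.6   80.2] z38 [ 588.6 -217.5  285.5   35.4   80.2]
[287. 289.] 394.0 z32 [455.  -81.8  73.3  52.5 -32.6] z38 [454.7 -87.   72.8  52.2 -32.6]
cBL [512. 332.  50.]
cTL [640. 152.  50.]
cTR [554.  80.  50.]
cBR [418. 262.  50.]
bar [419. 187.  50.]
bar [477. 107.  50.]
```

View pics/case.png

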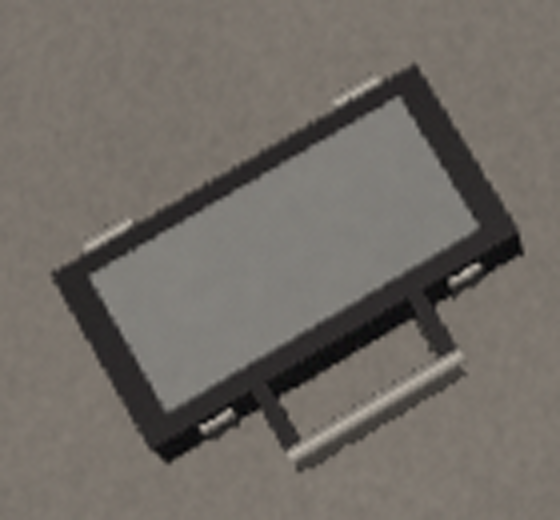

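The crop confirms the case: its bar runs from (243,294) to (285,269), and the hinge side is at the far upper left. The yellow pieces are the four bolted ones plus the two on the bench in front of the wall. The green ones are look-alikes and stay where they are. I'll open the lid first.

```bash
python3 - <<'E'
from h import *
f=grab("top"); a=plane(f,(243.25,293.75),51);b=plane(f,(285,269.25),51)
m=(a+b)/2; y=np.degrees(np.arctan2(*(a-b)[1::-1])); print(a,b,m,"case y dir",y)
for p,q in (((183.75,248.25),(273.75,196.75)),((208.75,292.5),(300,239))):
    p,q=plane(f,p,52),plane(f,q,52); print(p,q,(p+q)/2,np.degrees(np.arctan2(*(p-q)[1::-1])))
print(go([m[0],m[1],150],y))
E
```

```text
[419.51650986 191.08656919  51.        ] [480.8301494  104.79321115  51.        ] [450.17332963 147.93989017  51.        ] case y dir 125.39476838713105
[510.4505827  334.31663146  52.        ] [645.28723592 145.61768236  52.        ] [577.86890931 239.96715691  52.        ] 125.54806895701037
[416.27373928 266.65930429  52.        ] [551.60687561  77.53087982  52.        ] [483.94030744 172.09509206  52.        ] 125.5860742364656
(array([ 11.795, -16.718,   1.268]), array([-3.0000e-03, -4.0000e-03, -1.8752e+01]))
```

play_rows(dp=[[0.59,-0.836,0.03],[1.18,-1.672,0.06],[1.77,-2.508,0.09],[2.36,-3.344,0.12],[2.95,-4.18,0.15]], rot=[[0,0,0],[0,0,0],[0,0,0],[0,0,0],[0,0,0]], fingers=0.36, grip_force=30)

```text
clock: 0.72
eef_pos: [217.3, -418.2, 194.5]
tcp_rot: [-3.142, -0.0, 0.224]
contact_force: [0.3, 0.1, 0.5]
opening: 0.357
grasp_force: 0.0
```

play_rows(dp=[[0.59,-0.836,0.03],[1.18,-1.672,0.06],[1.77,-2.508,0.09],[2.36,-3.344,0.12],[2.95,-4.18,0.15]], rot=[[0,0,0],[0,0,0],[0,0,0],[0,0,0],[0,0,0]])

```text
clock: 1.13
eef_pos: [295.1, -229.0, 188.8]
tcp_rot: [3.141, -0.001, 0.224]
contact_force: [1.2, 0.0, 0.3]
opening: 0.359
grasp_force: 0.0
```

play_rows(dp=[[0.59,-0.836,0.03],[1.18,-1.672,0.06],[1.77,-2.508,0.09],[2.36,-3.344,0.12],[2.95,-4.18,0.15]], rot=[[0,0,0],[0,0,0],[0,0,0],[0,0,0],[0,0,0]])

```text
clock: 1.55
eef_pos: [373.0, -39.4, 183.0]
tcp_rot: [3.141, -0.001, 0.225]
contact_force: [0.8, -1.0, 0.1]
opening: 0.361
grasp_force: 0.0
```

play_rows(dp=[[0.59,-0.836,0.03],[1.18,-1.672,0.06],[1.77,-2.508,0.09],[2.36,-3.344,0.12],[2.95,-4.18,0.15]], rot=[[0,0,0],[0,0,0],[0,0,0],[0,0,0],[0,0,0]])

```text
clock: 1.97
eef_pos: [450.7, 150.2, 176.8]
tcp_rot: [3.142, -0.001, 0.225]
contact_force: [0.3, -0.5, 0.6]
opening: 0.357
grasp_force: 0.0
```

play_rows(dp=[[0,0,0],[0,0,0],[0,0,0],[0,0,0],[0,0,0]], rot=[[0,0,-1.15],[0,0,-2.3],[0,0,-3.45],[0,0,-4.6],[0,0,-5.75]])

```text
clock: 2.38
eef_pos: [450.3, 148.1, 176.6]
tcp_rot: [-3.142, 0.0, 0.833]
contact_force: [0.1, 0.3, 0.6]
opening: 0.359
grasp_force: 0.0
```

play_rows(dp=[[0,0,0],[0,0,0],[0,0,0],[0,0,0],[0,0,0]], rot=[[0,0,-1.15],[0,0,-2.3],[0,0,-3.45],[0,0,-4.6],[0,0,-5.75]])

```text
clock: 2.8
eef_pos: [450.3, 147.9, 176.7]
tcp_rot: [3.142, -0.0, 1.435]
contact_force: [0.1, -0.0, -0.7]
opening: 0.363
grasp_force: 0.0
```

play_rows(dp=[[0,0,0],[0,0,0],[0,0,0],[0,0,0],[0,0,0]], rot=[[0,0,-1.15],[0,0,-2.3],[0,0,-3.45],[0,0,-4.6],[0,0,-5.75]])

```text
clock: 3.22
eef_pos: [450.4, 147.9, 176.8]
tcp_rot: [3.141, 0.0, 2.037]
contact_force: [-0.2, -0.4, -1.0]
opening: 0.361
grasp_force: 0.0
```

```bash
python3 - <<'E'
from h import *
print(go([450.2,147.9,150],125.5), go([450.2,147.9,31],125.5)); s=telemetry.sense(); print(s["clock"],s["opening"],s["eef_pos"],np.degrees(s["tcp_rot"]))
E
```

```text
(array([ 0.002, -0.004,  0.669]), array([ 0.002,  0.   , -1.463])) (array([ 2.000e-03, -5.000e-03,  3.644e+00]), array([ 0.002,  0.   , -1.463]))
3.2167 0.3613110069934905 [450.38382694 147.9174905  176.75667064] [1.79990605e+02 6.90718839e-04 1.16721843e+02]
```

play_rows(dp=[[0,0,0.7],[0,0,1.5],[0,0,2.3],[0,0,3.0],[0,0,3.64]], rot=[[0,0,-0.7],[0,0,-1.46],[0,0,-1.46],[0,0,-1.46],[0,0,-1.46]])

```text
clock: 3.63
eef_pos: [450.0, 147.8, 29.6]
tcp_rot: [-3.141, -0.0, 2.184]
contact_force: [0.1, -0.1, -0.1]
opening: 0.363
grasp_force: 0.0
```

play_rows(dp=[[0,0,0],[0,0,0],[0,0,0],[0,0,0],[0,0,0]], rot=[[0,0,0],[0,0,0],[0,0,0],[0,0,0],[0,0,0]], fingers=0)

```text
clock: 4.05
eef_pos: [451.6, 148.3, 32.7]
tcp_rot: [3.139, 0.001, 2.184]
contact_force: [0.7, 0.6, 0.4]
opening: -0.0
grasp_force: 0.0
```

```bash
python3 - <<'E'
from h import *
s=telemetry.sense(); print(s["eef_pos"],np.degrees(s["tcp_rot"]),s["contact_force"],s["opening"],s["grasp_force"])
P=lambda t:np.array([0,(162*(1-np.cos(t))+4*np.sin(t))/40,-(162*np.sin(t)+4*(np.cos(t)-1))/40])
th=np.linspace(0,1.88,21)
for k in range(0,20,5): print([list((P(t)-P(th[k])).round(3)) for t in th[k+1:k+6]])
E
```

```text
[451.60720817 148.30807085  32.66622868] [1.79840260e+02 4.88940676e-02 1.25138148e+02] [0.74223313 0.58468952 0.36781323] -2.936199576456179e-05 0.0
[[np.float64(0.0), np.float64(0.027), np.float64(-0.38)], [np.float64(0.0), np.float64(0.09), np.float64(-0.755)], [np.float64(0.0), np.float64(0.188), np.float64(-1.123)], [np.float64(0.0), np.float64(0.32), np.float64(-1.48)], [np.float64(0.0), np.float64(0.484), np.float64(-1.823)]]
[[np.float64(0.0), np.float64(0.196), np.float64(-0.326)], [np.float64(0.0), np.float64(0.422), np.float64(-0.632)], [np.float64(0.0), np.float64(0.676), np.float64(-0.916)], [np.float64(0.0), np.float64(0.955), np.float64(-1.175)], [np.float64(0.0), np.float64(1.258), np.float64(-1.406)]]
[[np.float64(0.0), np.float64(0.323), np.float64(-0.202)], [np.float64(0.0), np.float64(0.663), np.float64(-0.373)], [np.float64(0.0), np.float64(1.018), np.float64(-0.511)], [np.float64(0.0), np.float64(1.384), np.float64(-0.615)], [np.float64(0.0), np.float64(1.758), np.float64(-0.684)]]
[[np.float64(0.0), np.float64(0.379), np.float64(-0.034)], [np.float64(0.0), np.float64(0.76), np.float64(-0.032)], [np.float64(0.0), np.float64(1.139), np.float64(0.006)], [np.float64(0.0), np.float64(1.512), np.float64(0.079)], [np.float64(0.0), np.float64(1.877), np.float64(0.186)]]
```

```bash
python3 - <<'E'
from h import *
f=grab("side");g=grab("top");print(telemetry.sense()["opening"],proj(g,[450,148,50]),proj(f,[450,148,50]))
a=cv2.resize(f["color"][150:270,220:360],None,fx=4,fy=4,interpolation=cv2.INTER_CUBIC); b=cv2.resize(g["color"][190:310,230:300],None,fx=3.428,fy=4,interpolation=cv2.INTER_CUBIC)
cv2.imwrite("pics/g1.png",np.hstack([a,b])[:,:800,::-1])
E
```

```text
-0.003155721349245969 [264.23547705 281.58421066] [276.05800901 224.85755875]
```

View pics/g1.png

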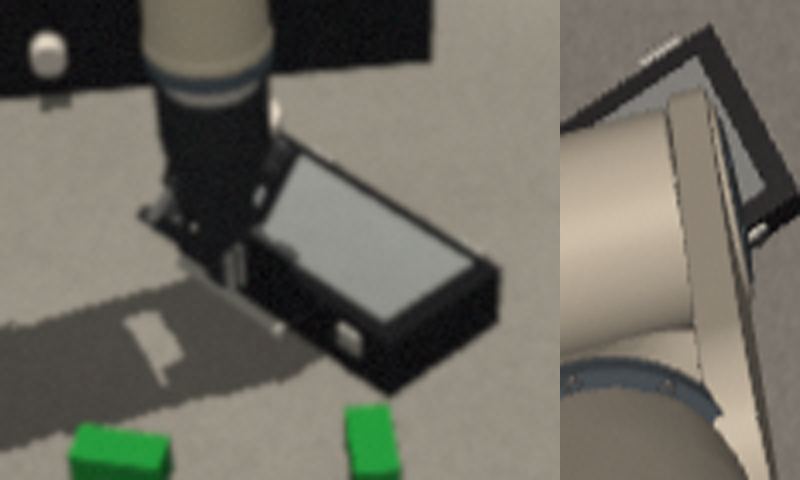

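The crop shows the shut fingertips at about (279,218) in the side view, on the case side of the bar line that runs (267,214)–(290,232). The grip missed, so I'll triangulate the bar from the first two pictures.

```bash
python3 - <<'E'
from h import *
f=grab("side")
a=cv2.imread("pics/side0.png"); 
cv2.imwrite("pics/g2.png",cv2.resize(a[175:265,250:360],None,fx=6,fy=6,interpolation=cv2.INTER_CUBIC))
for X in ([419.5,191,50],[481,105,50],[531.6,206,52]): print(proj(f,X))
E
```

```text
[264.29283253 216.35348303]
[288.50979296 233.71056846]
[301.73429427 208.82986765]
```

View pics/g2.png

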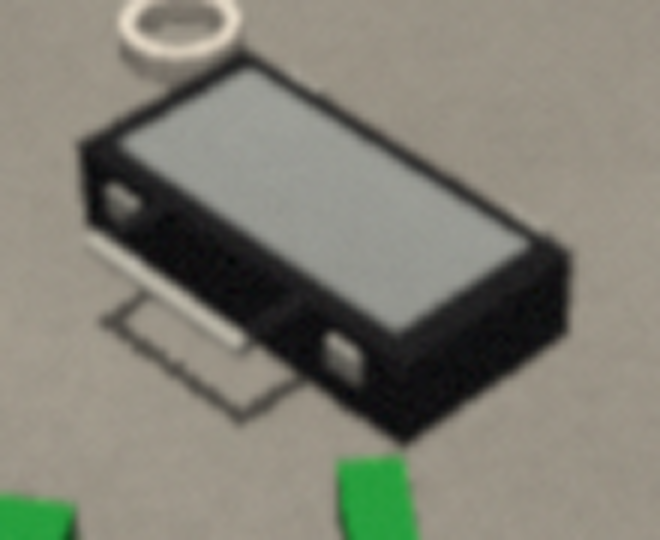

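```bash
python3 - <<'E'
from h import *
f=grab("side");g=grab("top")
def tri(u,v):
    (c,d),(e,k)=ray(g,u),ray(f,v); A=np.stack([d,-k],1); s,*_=np.linalg.lstsq(A,e-c,rcond=None); return (c+d*s[0]+e+k*s[1])/2, np.linalg.norm(c+d*s[0]-e-k*s[1])
print(tri((243.25,293.75),(265.3,214.7)),tri((285,269.25),(290,232.5)))
s=telemetry.sense();print(s["eef_pos"],s["opening"]); p=s["eef_pos"]
print("tip",proj(f,p),"grasp",proj(f,p+[0,0,19]),"body",proj(f,p+[0,0,73]))
w=f["color"][185:255,240:330]; cv2.imwrite("pics/g3.png",cv2.resize(cv2.convertScaleAbs(w,alpha=2),None,fx=8,fy=8,interpolation=cv2.INTER_CUBIC)[:,:,::-1])
E
```

```text
(array([420.94483262, 190.59147333,  55.75221341]), np.float64(3.9379247753717825)) (array([482.91796783, 104.81614018,  53.51731279]), np.float64(4.9551163992906115))
[450.654805   148.00968002  31.60499403] 0.00044786311645246253
tip [276.68138773 229.64592996] grasp [276.27346818 224.67199578] body [275.06851625 209.97951155]
```

View pics/g3.png

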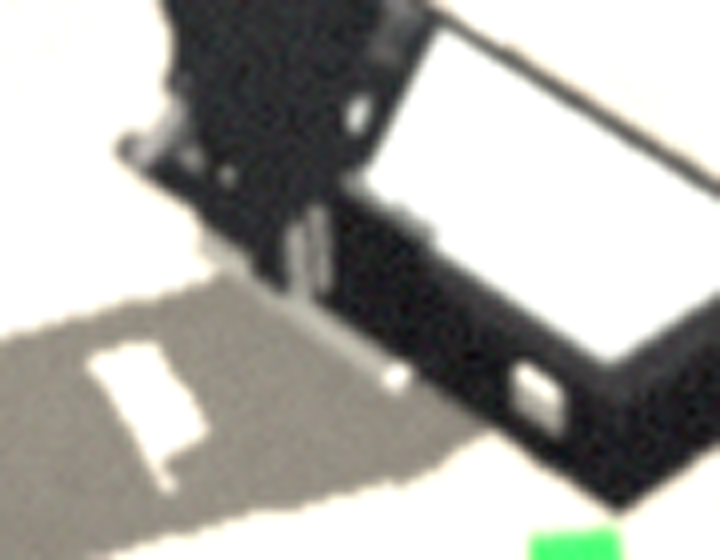

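The tips appear at about v=222, not the projected 229.6, so I'm unsure where they really are. I'll raise the arm and measure the fingertip in clear view.

play_rows(dp=[[0,0,-0.5],[0,0,-1.2],[0,0,-2.0],[0,0,-2.0],[0,0,-2.0]], rot=[[0,0,0],[0,0,0],[0,0,0],[0,0,0],[0,0,0]])

```text
clock: 4.72
eef_pos: [451.8, 148.4, 112.8]
tcp_rot: [3.138, 0.001, 2.184]
contact_force: [0.1, 0.3, -0.3]
opening: -0.0
grasp_force: 0.0
```

```bash
python3 - <<'E'
from h import *
f=grab("side")
s=telemetry.sense();print(s["eef_pos"],s["opening"]); p=s["eef_pos"]
print("tip",(proj(f,p)-[220,160])*7,"grasp",(proj(f,p+[0,0,19])-[220,160])*7,"body",(proj(f,p+[0,0,73])-[220,160])*7,"bar",[(proj(f,X)-[220,160])*7 for X in ([419.5,191,50],[481,105,50])])
w=f["color"][160:245,220:330]; cv2.imwrite("pics/g4.png",cv2.resize(cv2.convertScaleAbs(w,alpha=1.6),None,fx=7,fy=7,interpolation=cv2.INTER_CUBIC)[:,:,::-1])
E
```

```text
[450.65353929 147.98850977 111.51284444] -0.0028493723080692504
tip [384.36660023 336.30033088] grasp [381.2576659  298.39194848] body [372.0585553  186.22380144] bar [array([310.04982772, 394.47438121]), array([479.56855075, 515.97397922])]
```

View pics/g4.png

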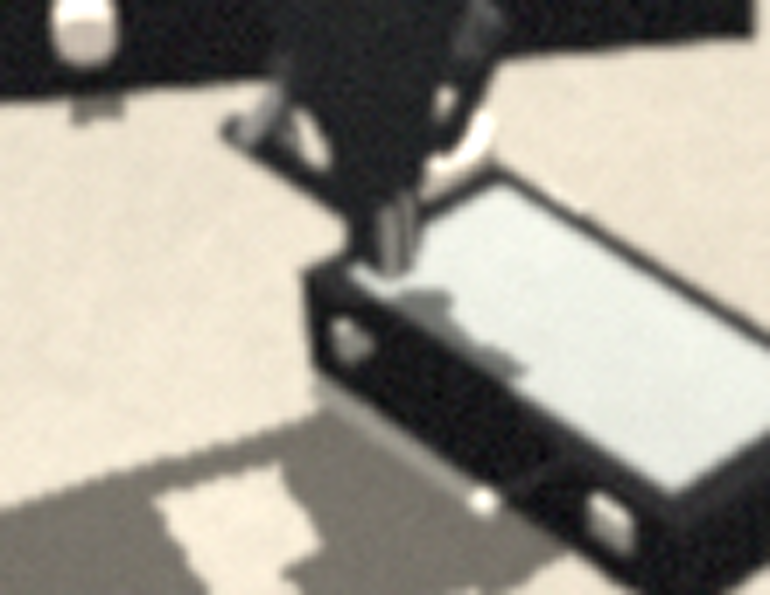

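The picture shows the shut tips at (395,277), against a predicted (384,336). The bar is only about 2 px off its prediction, so the tips really sit about 20 mm higher than the quoted TCP. I'll grasp lower, at TCP z of about 13, which stays clear of the bench either way.

play_rows(dp=[[0,0,0.4],[0,0,0.8],[0,0,0.8],[0,0,0.8],[0,0,0.8]], rot=[[0,0,0],[0,0,0],[0,0,0],[0,0,0],[0,0,0]], fingers=0.36)

```text
clock: 5.18
eef_pos: [450.0, 147.8, 78.8]
tcp_rot: [-3.14, -0.0, 2.184]
contact_force: [0.4, -0.4, 0.3]
opening: 0.36
grasp_force: 0.0
```

play_rows(dp=[[0,0,0.5],[0,0,1.0],[0,0,1.4],[0,0,1.65],[0,0,1.65]], rot=[[0,0,0],[0,0,0],[0,0,0],[0,0,0],[0,0,0]])

```text
clock: 5.6
eef_pos: [449.4, 147.6, 11.9]
tcp_rot: [-3.139, -0.001, 2.184]
contact_force: [-1.4, -0.2, -0.2]
opening: 0.359
grasp_force: 0.0
```

play_rows(dp=[[0,0,0],[0,0,0],[0,0,0],[0,0,0],[0,0,0]], rot=[[0,0,0],[0,0,0],[0,0,0],[0,0,0],[0,0,0]], fingers=0)

```text
clock: 6.02
eef_pos: [452.8, 149.2, 14.7]
tcp_rot: [3.136, 0.001, 2.184]
contact_force: [2.0, 5.3, -1.9]
opening: 0.101
grasp_force: 31.6
```

play_rows(dp=[[0,0.027,-0.38],[0,0.09,-0.755],[0,0.188,-1.123],[0,0.32,-1.48],[0,0.484,-1.823]], rot=[[0,0,0],[0,0,0],[0,0,0],[0,0,0],[0,0,0]])

```text
clock: 6.43
eef_pos: [469.7, 161.0, 88.7]
tcp_rot: [3.134, 0.001, 2.184]
contact_force: [8.3, 9.7, -9.5]
opening: 0.099
grasp_force: 31.0
```

play_rows(dp=[[0,0.196,-0.326],[0,0.422,-0.632],[0,0.676,-0.916],[0,0.955,-1.175],[0,1.258,-1.406]], rot=[[0,0,0],[0,0,0],[0,0,0],[0,0,0],[0,0,0]])

```text
clock: 6.85
eef_pos: [508.4, 189.0, 144.0]
tcp_rot: [3.139, 0.0, 2.184]
contact_force: [4.4, 3.1, -11.0]
opening: 0.096
grasp_force: 29.5
```

play_rows(dp=[[0,0.323,-0.202],[0,0.663,-0.373],[0,1.018,-0.511],[0,1.384,-0.615],[0,1.758,-0.684]], rot=[[0,0,0],[0,0,0],[0,0,0],[0,0,0],[0,0,0]])

```text
clock: 7.27
eef_pos: [565.0, 229.3, 171.7]
tcp_rot: [3.141, -0.001, 2.184]
contact_force: [-3.8, 1.3, 0.5]
opening: 0.097
grasp_force: 30.5
```

play_rows(dp=[[0,0.379,-0.034],[0,0.76,-0.032],[0,1.139,0.006],[0,1.512,0.079],[0,1.877,0.186]], rot=[[0,0,0],[0,0,0],[0,0,0],[0,0,0],[0,0,0]])

```text
clock: 7.68
eef_pos: [626.8, 273.1, 164.2]
tcp_rot: [3.14, -0.001, 2.184]
contact_force: [-2.4, 2.8, 2.7]
opening: 0.098
grasp_force: 31.1
```

play_rows(dp=[[0,0,0],[0,0,0],[0,0.1,0],[0,0.1,0],[0,0.1,0]], rot=[[0,0,0],[0,0,0],[0,0,0],[0,0,0],[0,0,0]], fingers=0.38)

```text
clock: 8.1
eef_pos: [629.4, 273.6, 162.7]
tcp_rot: [3.141, 0.0, 2.184]
contact_force: [-0.2, -0.0, -0.2]
opening: 0.378
grasp_force: 0.0
```

play_rows(dp=[[0,0,-0.4],[0,0,-1.2],[0,0,-2],[0,0,-2.5],[0,0,-2.5]], rot=[[0,0,0],[0,0,0],[0,0,0],[0,0,0],[0,0,0]])

```text
clock: 8.52
eef_pos: [631.6, 274.7, 268.3]
tcp_rot: [3.134, 0.002, 2.184]
contact_force: [0.4, 0.8, -0.6]
opening: 0.381
grasp_force: 0.0
```

```bash
python3 - <<'E'
from h import *
for n in ("top","side"):
    f=grab(n); cv2.imwrite(f"pics/o_{n}.png",f["color"][:,:,::-1])
    for c in blobs(ymask(f),40):
        print(n,c[:,0].mean(0).round(),cv2.contourArea(c),"z32",rect(f,c,32),"z38",rect(f,c,38))
a=cv2.imread("pics/o_top.png")[140:320,170:350]; b=cv2.imread("pics/o_side.png")[150:290,220:360]
cv2.imwrite("pics/o.png",np.hstack([cv2.resize(a,(400,400)),cv2.resize(b,(400,400))]))
E
```

```text
top [407. 299.] 369.0 z32 [ 438.3 -169.7   64.6   31.4   -2.7] z38 [ 437.5 -168.8   64.3   31.3   -2.7]
top [363. 289.] 375.0 z32 [453.5 -71.1  64.5  31.8 -33.4] z38 [452.6 -70.8  64.2  31.6 -33.4]
top [472. 246.] 368.0 z32 [ 571.4 -311.2   63.9   33.1   79.9] z38 [ 569.9 -309.6   63.6   32.9   79.9]
top [243. 247.] 300.5 z32 [527.1 207.3  64.2  30.7  53.9] z38 [525.9 206.3  63.9  30.5  53.9]
top [442. 238.] 366.5 z32 [ 582.7 -244.2   64.3   33.2   79.9] z38 [ 581.3 -243.    64.    33.    79.9]
top [413. 231.] 361.0 z32 [ 594.3 -177.1   64.2   33.5   80.5] z38 [ 592.7 -176.2   63.9   33.3   80.5]
top [384. 224.] 356.0 z32 [ 606.1 -109.7   63.7   33.3   79.9] z38 [ 604.5 -109.1   63.3   33.2   79.9]
side [285. 321.] 443.5 z32 [ 441.1 -179.7   62.2   53.8   -4.8] z38 [ 440.9 -184.2   61.8   53.4   -4.8]
side [350. 330.] 1417.5 z32 [ 589.9 -213.2  287.5   35.7   80.3] z38 [ 588.7 -217.5  285.5   35.4   80.3]
side [287. 289.] 394.0 z32 [455.  -81.8  73.3  52.5 -32.6] z38 [454.7 -87.   72.8  52.2 -32.6]
side [302. 214.] 218.0 z32 [532.  205.5  86.   46.8  56.4] z38 [531.2 198.3  85.4  46.4  56.4]
side [288. 204.] 224.5 z32 [494.3 259.4  95.2  47.5  59.6] z38 [493.8 251.8  94.6  47.1  59.6]
```

View pics/o.png

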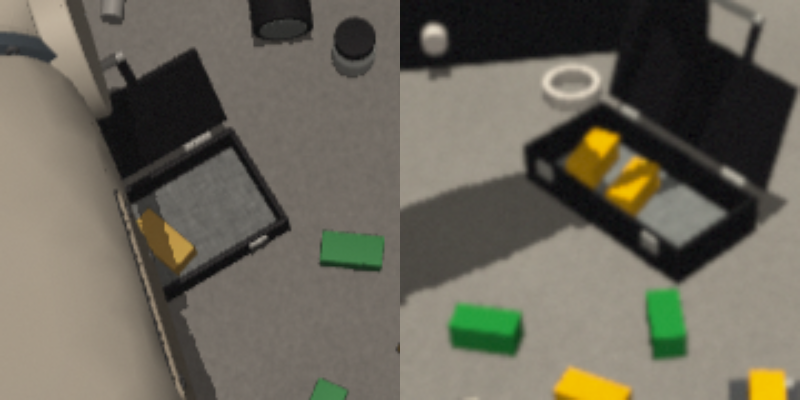

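The picture shows the lid standing open by itself and two yellow blocks in the case, at its middle and its left end. That makes four loose blocks: three for the second course and one for the third.

```bash
python3 - <<'E'
from h import *
d,q=go([438.2,-169.6,100],-2.7); print(d,np.linalg.norm(d),q)
E
```

```text
[ -6.311 -10.302   4.067] 12.74756502238761 [ 1.5000e-02 -1.8000e-02  2.1304e+01]
```

play_rows(dp=[[-0.42,-0.687,0.271],[-0.84,-1.374,0.542],[-1.26,-2.061,0.813],[-1.68,-2.748,1.084],[-2.104,-3.434,1.356]], rot=[[0,0,0],[0,0,0],[0,0,0],[0,0,0],[0,0,0]], fingers=0.62)

```text
clock: 9.03
eef_pos: [563.5, 124.6, 205.9]
tcp_rot: [-3.139, -0.001, 2.184]
contact_force: [0.3, -0.1, -0.1]
opening: 0.621
grasp_force: 0.0
```

play_rows(dp=[[-0.42,-0.687,0.271],[-0.84,-1.374,0.542],[-1.26,-2.061,0.813],[-1.68,-2.748,1.084],[-2.104,-3.434,1.356]], rot=[[0,0,0],[0,0,0],[0,0,0],[0,0,0],[0,0,0]])

```text
clock: 9.45
eef_pos: [499.4, -23.0, 152.0]
tcp_rot: [-3.14, -0.001, 2.184]
contact_force: [-0.4, -0.9, -0.1]
opening: 0.617
grasp_force: 0.0
```

play_rows(dp=[[-0.42,-0.687,0.271],[-0.84,-1.374,0.542],[-1.26,-2.061,0.813],[-1.68,-2.748,1.084],[-2.104,-3.434,1.356]], rot=[[0,0,0],[0,0,0],[0,0,0],[0,0,0],[0,0,0]])

```text
clock: 9.87
eef_pos: [435.6, -170.4, 98.0]
tcp_rot: [-3.14, -0.002, 2.184]
contact_force: [0.4, -0.4, 0.9]
opening: 0.62
grasp_force: 0.0
```

play_rows(dp=[[0,0,0],[0,0,0],[0,0,0],[0,0,0],[0,0,0]], rot=[[0,0,1.065],[0,0,2.13],[0,0,3.195],[0,0,4.26],[0,0,5.326]])

```text
clock: 10.28
eef_pos: [436.3, -169.3, 98.2]
tcp_rot: [-3.139, -0.001, 1.62]
contact_force: [-0.5, -0.2, -0.4]
opening: 0.621
grasp_force: 0.0
```

play_rows(dp=[[0,0,0],[0,0,0],[0,0,0],[0,0,0],[0,0,0]], rot=[[0,0,1.065],[0,0,2.13],[0,0,3.195],[0,0,4.26],[0,0,5.326]])

```text
clock: 10.7
eef_pos: [436.3, -169.1, 98.3]
tcp_rot: [-3.139, 0.0, 1.063]
contact_force: [0.9, 0.9, 0.7]
opening: 0.618
grasp_force: 0.0
```

play_rows(dp=[[0,0,0],[0,0,0],[0,0,0],[0,0,0],[0,0,0]], rot=[[0,0,1.065],[0,0,2.13],[0,0,3.195],[0,0,4.26],[0,0,5.326]])

```text
clock: 11.12
eef_pos: [436.3, -169.1, 98.3]
tcp_rot: [-3.14, 0.002, 0.505]
contact_force: [0.2, 0.6, 1.1]
opening: 0.621
grasp_force: 0.0
```

play_rows(dp=[[0,0,0],[0,0,0],[0,0,0],[0,0,0],[0,0,0]], rot=[[0,0,1.065],[0,0,2.13],[0,0,3.195],[0,0,4.26],[0,0,5.326]])

```text
clock: 11.53
eef_pos: [436.3, -169.1, 98.3]
tcp_rot: [-3.141, 0.002, -0.052]
contact_force: [0.4, 0.3, -0.1]
opening: 0.626
grasp_force: 0.0
```

```bash
python3 - <<'E'
from h import *
f=grab("side")
for c in blobs(ymask(f),40): print(c[:,0].mean(0).round(),cv2.contourArea(c),rect(f,c,32))
print(go([438.2,-169.6,0],-2.7)); s=telemetry.sense(); print(s["eef_pos"])
o=np.array([235,240]); p=s["eef_pos"]; print("tips",[(proj(f,p+[0,k,0])-o)*7 for k in(-26,0,26)])
w=f["color"][240:325,235:345]; cv2.imwrite("pics/a1.png",cv2.resize(cv2.convertScaleAbs(w,alpha=1.6),None,fx=7,fy=7,interpolation=cv2.INTER_CUBIC)[:,:,::-1])
E
```

```text
[285. 321.] 460.0 [ 441.8 -180.1   63.9   54.6   -4.8]
[292. 291.] 208.5 [470.4 -89.1  67.2  35.5  83.9]
[350. 330.] 1418.5 [ 589.9 -213.2  287.5   35.8   80.3]
[303. 214.] 202.0 [533.1 204.6  88.8  45.1  81.8]
(array([0.051, 0.01 , 2.458]), array([-0.007,  0.022, -0.127]))
[ 436.39364396 -169.1763668    98.32139121]
tips [array([331.94854354, 481.37524682]), array([323.97017994, 418.91883827]), array([316.27457372, 358.67591751])]
```

View pics/a1.png

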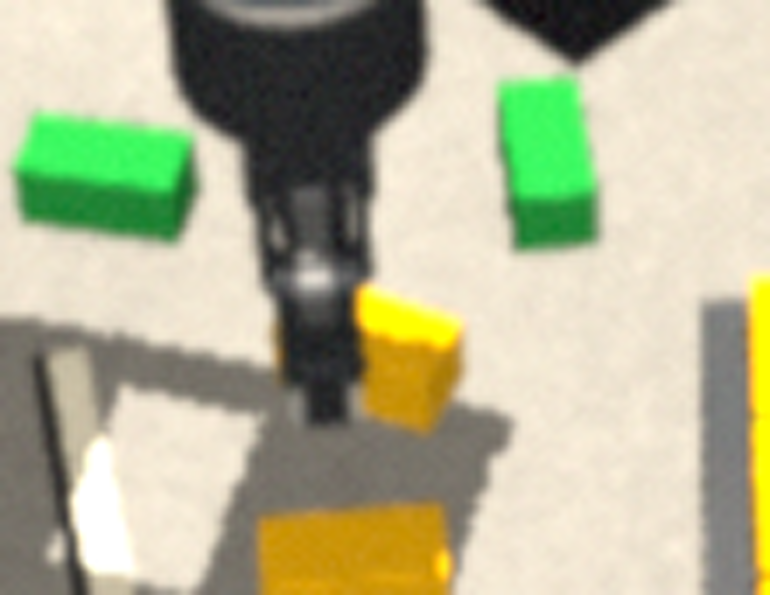

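The near fingertip shows at (328,422), against a TCP-plane prediction of 481. This again puts the tips about 20 mm above the quoted TCP. I'll descend in steps and watch the contact force.

play_rows(dp=[[0.05,0.01,0.6],[0.05,0.01,1.3],[0.05,0.01,2.0],[0.05,0.01,2.35],[0.05,0.01,2.45]], rot=[[0,0,-0.06],[0,0,-0.06],[0,0,-0.06],[0,0,-0.06],[0,0,-0.06]])

```text
clock: 12.0
eef_pos: [436.8, -169.0, -1.5]
tcp_rot: [-3.14, 0.006, -0.038]
contact_force: [0.1, -0.4, 0.2]
opening: 0.62
grasp_force: 0.0
```

play_rows(dp=[[0,0,0.05],[0,0,0.1],[0,0,0.15],[0,0,0.2],[0,0,0.2]], rot=[[0,0,0],[0,0,0],[0,0,0],[0,0,0],[0,0,0]])

```text
clock: 12.42
eef_pos: [440.2, -170.3, -6.2]
tcp_rot: [3.141, -0.001, -0.04]
contact_force: [0.1, 0.9, 0.1]
opening: 0.619
grasp_force: 0.0
```

play_rows(dp=[[0,0,0],[0,0,0],[0,0,0],[0,0,0],[0,0,0]], rot=[[0,0,0],[0,0,0],[0,0,0],[0,0,0],[0,0,0]], fingers=0, grip_force=60)

```text
clock: 12.83
eef_pos: [440.2, -170.3, -5.8]
tcp_rot: [3.141, -0.001, -0.041]
contact_force: [-2.2, 0.3, 7.4]
opening: 0.352
grasp_force: 58.9
```

The block is gripped. Next I'll lift it, turn it to the wall's direction and carry it.

play_rows(dp=[[0,0,-0.4],[0,0,-1.0],[0,0,-1.7],[0,0,-2.4],[0,0,-2.7]], rot=[[0,0,0],[0,0,0],[0,0,0],[0,0,0],[0,0,0]])

```text
clock: 13.25
eef_pos: [440.8, -170.5, 104.3]
tcp_rot: [3.141, -0.003, -0.04]
contact_force: [0.9, -0.4, -4.7]
opening: 0.352
grasp_force: 61.9
```

play_rows(dp=[[0,0,0],[0,0,0],[0,0,0],[0,0,0],[0,0,0]], rot=[[0,0,-0.92],[0,0,-1.84],[0,0,-2.76],[0,0,-3.68],[0,0,-4.58]])

```text
clock: 13.67
eef_pos: [439.2, -169.9, 101.2]
tcp_rot: [-3.141, 0.001, 0.444]
contact_force: [-0.5, -0.6, -4.9]
opening: 0.346
grasp_force: 61.9
```

play_rows(dp=[[0,0,0],[0,0,0],[0,0,0],[0,0,0],[0,0,0]], rot=[[0,0,-0.92],[0,0,-1.84],[0,0,-2.76],[0,0,-3.68],[0,0,-4.58]])

```text
clock: 14.08
eef_pos: [439.2, -169.9, 101.1]
tcp_rot: [-3.141, 0.0, 0.924]
contact_force: [-0.0, -0.4, -5.0]
opening: 0.349
grasp_force: 61.9
```

play_rows(dp=[[0,0,0],[0,0,0],[0,0,0],[0,0,0],[0,0,0]], rot=[[0,0,-0.92],[0,0,-1.84],[0,0,-2.76],[0,0,-3.68],[0,0,-4.58]])

```text
clock: 14.5
eef_pos: [439.1, -169.9, 101.1]
tcp_rot: [-3.14, -0.0, 1.403]
contact_force: [-1.0, -0.3, -4.8]
opening: 0.35
grasp_force: 61.9
```

```bash
python3 - <<'E'
from h import *
s=telemetry.sense(); print(s["eef_pos"],np.degrees(s["tcp_rot"]),s["opening"],s["grasp_force"],go([575.8,-274.5,80],80.2))
E
```

```text
[ 439.12141049 -169.85946611  101.12020036] [-1.79935939e+02 -1.31966984e-02  8.03956471e+01] 0.34991106143946366 61.89920783042908 (array([-2.009,  3.806,  0.523]), array([-0.011, -0.002,  0.033]))
```

play_rows(dp=[[-0.4,0.76,0.1],[-0.8,1.52,0.2],[-1.2,2.28,0.3],[-1.6,3.04,0.4],[-2.01,3.81,0.52]], rot=[[0,0,0.03],[0,0,0.03],[0,0,0.03],[0,0,0.03],[0,0,0.03]])

```text
clock: 14.92
eef_pos: [576.7, -276.1, 80.0]
tcp_rot: [-3.14, -0.0, 1.395]
contact_force: [1.2, 0.1, -5.7]
opening: 0.348
grasp_force: 61.9
```

play_rows(dp=[[0,0,0.3],[0,0,0.6],[0,0,0.8],[0,0,0.9],[0,0,0.9]], rot=[[0,0,0],[0,0,0],[0,0,0],[0,0,0],[0,0,0]])

```text
clock: 15.33
eef_pos: [574.2, -274.3, 43.2]
tcp_rot: [-3.138, -0.001, 1.395]
contact_force: [-0.2, 0.4, -5.3]
opening: 0.349
grasp_force: 62.1
```

```bash
python3 - <<'E'
from h import *
s=telemetry.sense(); print(s["eef_pos"],np.degrees(s["tcp_rot"]),s["opening"],s["contact_force"],go([575.8,-274.5,32.7],80.2))
f=grab("side");o=np.array([300,270])
for c in blobs(ymask(f),40): print(c[:,0].mean(0).round(),cv2.contourArea(c),rect(f,c,32))
g=grab("top")
for c in blobs(ymask(g),40): print(c[:,0].mean(0).round(),cv2.contourArea(c),rect(g,c,38),rect(g,c,32))
E
```

```text
[ 574.22155842 -274.27918449   43.16827529] [-1.79809275e+02 -5.57180150e-02  7.99531060e+01] 0.3493193428325791 [-0.16152952  0.37277358 -5.25812515] (array([0.001, 0.041, 0.262]), array([-0.032, -0.009, -0.041]))
[351. 350.] 819.0 [ 578.7 -276.1  159.8   35.9   80.8]
[287. 289.] 394.0 [455.  -81.8  73.3  52.5 -32.6]
[283. 210.] 46.5 [475.4 235.5  58.8  17.5 -64.6]
[216. 261.] 366.5 [489.7 262.5  64.1  32.1  55.5] [490.7 263.7  64.4  32.3  55.5]
[242. 247.] 367.5 [525.2 206.9  64.   32.3  53.9] [526.4 207.9  64.4  32.4  53.9]
[436. 237.] 162.0 [ 584.3 -228.3   33.    30.5   81.4] [ 585.8 -229.5   33.1   30.7   81.4]
[413. 231.] 345.5 [ 592.7 -175.6   63.    33.1   79.9] [ 594.2 -176.5   63.3   33.3   79.9]
[384. 224.] 357.5 [ 604.4 -109.    63.5   33.4   80.5] [ 606.  -109.6   63.9   33.5   80.5]
```

play_rows(dp=[[0,0.04,0.1],[0,0.04,0.18],[0,0.04,0.22],[0,0.04,0.22],[0,0.04,0.22]], rot=[[-0.03,0,-0.04],[-0.03,0,-0.04],[-0.03,0,-0.04],[-0.03,0,-0.04],[-0.03,0,-0.04]])

```text
clock: 15.85
eef_pos: [577.7, -275.7, 35.8]
tcp_rot: [3.139, -0.0, 1.399]
contact_force: [0.4, 0.2, -4.3]
opening: 0.352
grasp_force: 62.1
```

play_rows(dp=[[0,0,0.02],[0,0,0.03],[0,0,0.04],[0,0,0.04],[0,0,0.04]], rot=[[0,0,0],[0,0,0],[0,0,0],[0,0,0],[0,0,0]])

```text
clock: 16.27
eef_pos: [577.7, -275.8, 34.2]
tcp_rot: [3.139, -0.0, 1.399]
contact_force: [-0.2, 0.9, -5.1]
opening: 0.353
grasp_force: 62.1
```

play_rows(dp=[[0.024,-0.052,0],[0.024,-0.052,0],[0.024,-0.052,0],[0.024,-0.052,0],[0.024,-0.052,0]], rot=[[0,0,0],[0,0,0],[0,0,0],[0,0,0],[0,0,0]])

```text
clock: 16.68
eef_pos: [575.9, -274.5, 34.3]
tcp_rot: [3.138, 0.0, 1.399]
contact_force: [0.2, 0.0, -5.3]
opening: 0.347
grasp_force: 62.1
```

```bash
python3 - <<'E'
from h import *
s=telemetry.sense(); print(s["eef_pos"],np.degrees(s["tcp_rot"]),s["contact_force"],go([575.8,-274.5,32.5],80.2))
f=grab("side");w=f["color"][280:390,290:400]; cv2.imwrite("pics/p1.png",cv2.resize(w,None,fx=5.4,fy=5.4,interpolation=cv2.INTER_CUBIC)[:,:,::-1])
E
```

```text
[ 575.92679026 -274.49713216   34.2787929 ] [1.79813531e+02 2.19458059e-03 8.01752318e+01] [ 0.18178907  0.03120292 -5.31565684] (array([-0.001, -0.003,  0.044]), array([ 0.031,  0.   , -0.004]))
```

View pics/p1.png

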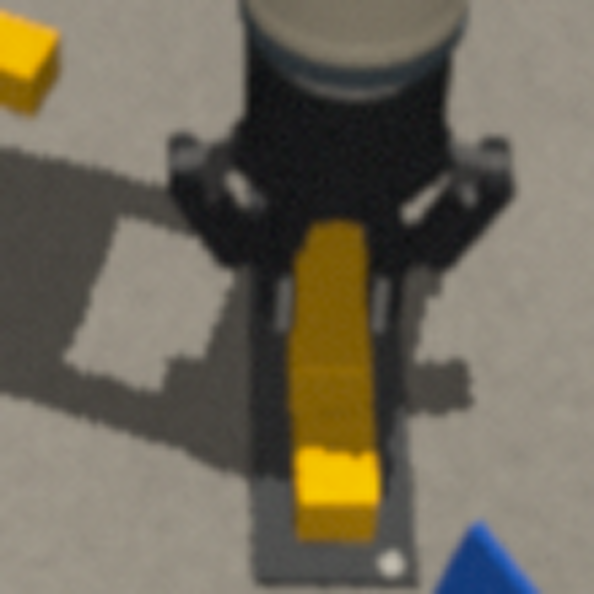

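The block is held over the wall's near end, roughly flush, with its front face at about (290–375, 370–440) in the crop. I'll lower it, release it and measure.

play_rows(dp=[[0,0,0.02],[0,0,0.03],[0,0,0.04],[0,0,0.045],[0,0,0.045]], rot=[[0.03,0,0],[0.03,0,0],[0.03,0,0],[0.03,0,0],[0.03,0,0]])

```text
clock: 17.15
eef_pos: [575.9, -274.5, 32.4]
tcp_rot: [-3.142, -0.0, 1.399]
contact_force: [0.7, -0.5, -5.2]
opening: 0.343
grasp_force: 62.1
```

play_rows(dp=[[0,0,0],[0,0,0],[0,0,0],[0,0,0],[0,0,0]], rot=[[0,0,0],[0,0,0],[0,0,0],[0,0,0],[0,0,0]], fingers=0.62)

```text
clock: 17.57
eef_pos: [576.1, -274.6, 32.7]
tcp_rot: [3.141, 0.0, 1.399]
contact_force: [1.1, -0.4, 0.2]
opening: 0.622
grasp_force: 0.0
```

play_rows(dp=[[0,0,-0.5],[0,0,-1],[0,0,-1.7],[0,0,-2.4],[0,0,-2.4]], rot=[[0,0,0],[0,0,0],[0,0,0],[0,0,0],[0,0,0]])

```text
clock: 17.98
eef_pos: [579.1, -276.0, 134.3]
tcp_rot: [3.133, 0.002, 1.399]
contact_force: [1.0, -0.5, 0.3]
opening: 0.619
grasp_force: 0.0
```

```bash
python3 - <<'E'
from h import *
f=grab("side")
for c in blobs(ymask(f),40): print(c[:,0].mean(0).round(),cv2.contourArea(c),rect(f,c,32))
d,q=go([453.4,-71.1,100],146.6);print(d,np.linalg.norm(d),q)
E
```

```text
[350. 336.] 1233.5 [ 586.9 -229.9  253.6   35.9   80.4]
[287. 289.] 394.0 [455.  -81.8  73.3  52.5 -32.6]
[302. 214.] 229.0 [531.8 206.6  86.3  47.2  54.1]
[287. 204.] 237.5 [493.4 260.5  93.5  50.8  56.1]
[ 4.505 -3.947  0.766] 6.038260511107483 [  0.04    0.047 -11.07 ]
```

play_rows(dp=[[0.45,-0.395,0.07],[0.9,-0.79,0.14],[1.35,-1.185,0.22],[1.8,-1.58,0.3],[2.25,-1.975,0.38]], rot=[[0,0,0],[0,0,0],[0,0,0],[0,0,0],[0,0,0]])

```text
clock: 18.45
eef_pos: [512.0, -171.3, 112.1]
tcp_rot: [-3.14, -0.0, 1.399]
contact_force: [0.0, 0.3, 0.6]
opening: 0.621
grasp_force: 0.0
```

play_rows(dp=[[0.45,-0.395,0.07],[0.9,-0.79,0.14],[1.35,-1.185,0.22],[1.8,-1.58,0.3],[2.25,-1.975,0.38]], rot=[[0,0,0],[0,0,0],[0,0,0],[0,0,0],[0,0,0]])

```text
clock: 18.87
eef_pos: [449.5, -69.2, 97.2]
tcp_rot: [-3.141, -0.0, 1.399]
contact_force: [0.1, 0.6, 0.4]
opening: 0.618
grasp_force: 0.0
```

play_rows(dp=[[0,0,0],[0,0,0],[0,0,0],[0,0,0],[0,0,0]], rot=[[0,0,-1.1],[0,0,-2.2],[0,0,-3.3],[0,0,-4.4],[0,0,-5.5]])

```text
clock: 19.28
eef_pos: [450.3, -69.9, 97.3]
tcp_rot: [-3.141, -0.001, 1.981]
contact_force: [-0.4, -0.8, 0.0]
opening: 0.618
grasp_force: 0.0
```

play_rows(dp=[[0,0,0],[0,0,0],[0,0,0],[0,0,0],[0,0,0]], rot=[[0,0,-1.1],[0,0,-2.2],[0,0,-3.3],[0,0,-4.4],[0,0,-5.55]])

```text
clock: 19.7
eef_pos: [450.2, -70.1, 97.3]
tcp_rot: [-3.141, -0.001, 2.562]
contact_force: [0.5, 0.5, 0.3]
opening: 0.621
grasp_force: 0.0
```

```bash
python3 - <<'E'
from h import *
f=grab("side")
for c in blobs(ymask(f),40): print(c[:,0].mean(0).round(),cv2.contourArea(c),rect(f,c,32))
g=grab("top")
for c in blobs(ymask(g),40): print(c[:,0].mean(0).round(),cv2.contourArea(c),rect(g,c,38),rect(g,c,70))
cv2.imwrite("pics/t2.png",cv2.resize(g["color"][200:280,350:500],None,fx=5.3,fy=5.3,interpolation=cv2.INTER_CUBIC)[:,:,::-1])
print(go([453.4,-71.1,2],146.6),telemetry.sense()["eef_pos"])
for X in ([575.5,-276.5,70],): 
    u=np.array([.17,.985]);n=np.array([.985,-.17]);print([((proj(g,[*(np.array(X[:2])+a*32*u+b*16*n),70])-[350,200])*5.3).round() for a,b in((1,1),(1,-1),(-1,-1),(-1,1))])
E
```

```text
[350. 330.] 1427.5 [ 590.  -213.2  287.5   36.2   80. ]
[287. 290.] 414.0 [455.2 -83.   75.1  54.4 -32.6]
[303. 214.] 177.5 [536.  204.2  88.8  39.3  81.8]
[358. 294.] 66.5 [437.8 -61.   31.5  19.2  61.6] [433.7 -59.2  30.6  18.7  61.6]
[216. 261.] 366.0 [489.7 262.3  64.5  31.8  54.9] [484.2 255.6  62.9  30.9  54.9]
[242. 247.] 372.5 [525.  206.8  64.4  32.5  53.9] [518.7 201.6  62.7  31.7  53.9]
[465. 242.] 579.5 [ 576.7 -294.4   97.5   38.6   75.2] [ 569.  -286.5   95.    37.6   75.2]
[437. 236.] 110.5 [ 584.7 -232.4   34.9   24.7    4.4] [ 576.8 -226.2   34.    24.     4.4]
[410. 225.] 47.0 [ 606.6 -168.8   45.5    8.5   78.9] [ 598.1 -164.2   44.3    8.3   78.9]
[385. 219.] 72.0 [ 616.6 -111.    61.6    8.5   80.9] [ 607.8 -108.    60.     8.3   80.9]
(array([-0.081,  0.023,  2.384]), array([-0.005, -0.01 ,  0.   ])) [450.28553101 -70.08731435  97.37658977]
[array([518., 151.]), array([503., 223.]), array([655., 260.]), array([669., 188.])]
```

View pics/t2.png

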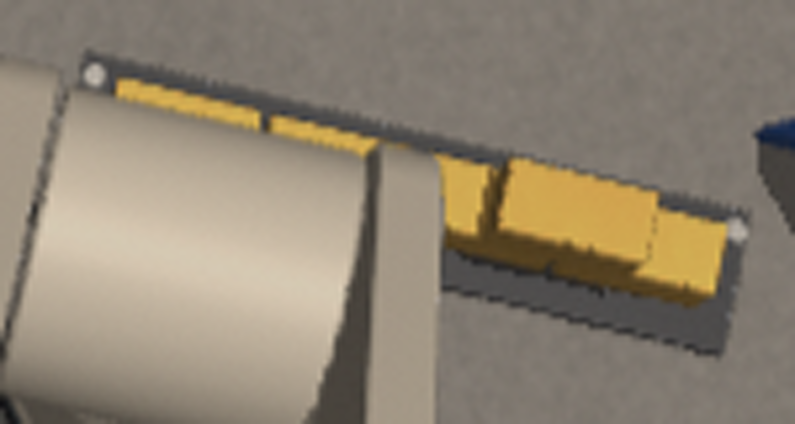

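The placed block's top corners are at about (510,157), (498,228), (638,270) and (657,192) in the crop, a few mm off the predicted slot. I'll quantify that.

```bash
python3 - <<'E'
from h import *
g=grab("top")
W=lambda p,z:plane(g,np.array(p)/5.3+[350-.4,200-.4],z)[:2]
u=np.array([.17,.985]);n=np.array([.985,-.17]);c0=np.array([587.1,-209.5])
for z,L in((70,[(510,157),(498,228),(638,270),(657,192)]),(38,[(727,222),(710,295),(116,79)])):
    for p in L: w=W(p,z)-c0; print(z,p,"s %.1f n %.1f"%(w@u,w@n))
E
```

```text
70 (510, 157) s -32.1 n 13.2
70 (498, 228) s -33.3 n -17.8
70 (638, 270) s -93.0 n -21.0
70 (657, 192) s -94.4 n 13.5
38 (727, 222) s -132.7 n 17.4
38 (710, 295) s -131.5 n -15.6
38 (116, 79) s 134.3 n 14.9
```

```bash
cat >> h.py <<'E'
U=np.array([.17,.9854]);N=np.array([.9854,-.17]);C0=np.array([587.1,-209.5])
def tops(f,z,vmin,box=None):
    m=ymask(f,(15,110,vmin)); 
    for c in blobs(m,40):
        P=np.array([plane(f,p[0],z)[:2] for p in c])-C0; s,n=P@U,P@N
        k=cv2.approxPolyDP(c,2,True)[:,0]
        if abs(n.mean())<40: print("z",z,"s %.1f..%.1f n %.1f..%.1f"%(s.min(),s.max(),n.min(),n.max()),[tuple(np.round([(plane(f,q,z)[:2]-C0)@U,(plane(f,q,z)[:2]-C0)@N],1)) for q in k])
E
python3 - <<'E'
from h import *
for n in("side","top"):
    f=grab(n); hsv=cv2.cvtColor(f["color"],cv2.COLOR_RGB2HSV); m=ymask(f)>0
    v=hsv[:,:,2][m]; print(n,np.histogram(v,bins=range(90,261,17)))
    tops(f,70,215 if n=="side" else 185); tops(f,38,215 if n=="side" else 185)
E
```

```text
side (array([ 62, 155, 426, 178,  55,  59,  71,  70, 438, 681]), array([ 90, 107, 124, 141, 158, 175, 192, 209, 226, 243, 260]))
z 70 s -151.0..-115.1 n -13.7..15.4 [(np.float64(-115.5), np.float64(-10.8)), (np.float64(-151.0), np.float64(-11.9)), (np.float64(-150.6), np.float64(14.8)), (np.float64(-115.1), np.float64(14.5))]
z 70 s -93.3..-27.0 n -14.4..15.6 [(np.float64(-27.4), np.float64(-10.3)), (np.float64(-93.3), np.float64(-14.4)), (np.float64(-92.9), np.float64(13.5)), (np.float64(-27.0), np.float64(14.4))]
z 70 s -19.1..105.9 n -13.7..15.4 [(np.float64(105.8), np.float64(-6.4)), (np.float64(-19.1), np.float64(-12.3)), (np.float64(-18.7), np.float64(14.8)), (np.float64(99.5), np.float64(15.4))]
z 38 s -131.8..-94.6 n -11.8..18.4 [(np.float64(-95.0), np.float64(-8.8)), (np.float64(-131.8), np.float64(-9.9)), (np.float64(-131.4), np.float64(17.8)), (np.float64(-94.6), np.float64(17.5))]
z 38 s -71.9..-3.1 n -12.5..18.6 [(np.float64(-3.5), np.float64(-8.3)), (np.float64(-71.9), np.float64(-12.5)), (np.float64(-71.5), np.float64(16.4)), (np.float64(-3.1), np.float64(17.4))]
z 38 
[... 678 characters left out ...]
2.6), np.float64(6.6))]
z 70 s 73.5..133.1 n -0.4..6.5 [(np.float64(133.1), np.float64(2.6)), (np.float64(73.5), np.float64(1.1)), (np.float64(81.5), np.float64(6.2))]
z 38 s -132.1..-39.1 n -13.7..22.6 [(np.float64(-40.3), np.float64(21.5)), (np.float64(-41.4), np.float64(-7.0)), (np.float64(-132.0), np.float64(-12.6)), (np.float64(-131.2), np.float64(15.8))]
z 38 s -29.1..-9.4 n -13.7..15.9 [(np.float64(-9.4), np.float64(13.7)), (np.float64(-16.8), np.float64(-10.8)), (np.float64(-28.7), np.float64(-12.6)), (np.float64(-27.5), np.float64(15.9))]
z 38 s 71.2..132.4 n 8.7..15.7 [(np.float64(132.4), np.float64(11.7)), (np.float64(71.2), np.float64(10.2)), (np.float64(79.4), np.float64(15.4))]
```

Both views agree: the block sits at about s +5 and n −3 mm. So the camera frame is shifted from the base frame by about (−3, +1) mm, and I'll use that correction from here. Next is block B.

play_rows(dp=[[-0.155,0.042,0.6],[-0.155,0.042,1.3],[-0.155,0.042,2.0],[-0.155,0.042,2.35],[-0.155,0.042,2.4]], rot=[[0,0,0],[0,0,0],[0,0,0],[0,0,0],[0,0,0]])

```text
clock: 20.37
eef_pos: [454.8, -71.8, -0.5]
tcp_rot: [-3.14, -0.004, 2.554]
contact_force: [-0.1, 0.2, 0.4]
opening: 0.622
grasp_force: 0.0
```

play_rows(dp=[[0,0,0.08],[0,0,0.15],[0,0,0.2],[0,0,0.2],[0,0,0.2]], rot=[[0,0,0],[0,0,0],[0,0,0],[0,0,0],[0,0,0]])

```text
clock: 20.78
eef_pos: [457.5, -72.3, -5.3]
tcp_rot: [3.141, 0.001, 2.556]
contact_force: [-0.6, 0.1, -0.4]
opening: 0.619
grasp_force: 0.0
```

```bash
python3 - <<'E'
from h import *
s=telemetry.sense(); print(s["eef_pos"],np.degrees(s["tcp_rot"]),go([456.4,-72.1,-6.5],146.6))
E
```

```text
[457.52950567 -72.27434018  -5.31999188] [1.79970847e+02 6.39729457e-02 1.46457704e+02] (array([ 0.026, -0.012,  0.029]), array([ 0.005,  0.011, -0.024]))
```

play_rows(dp=[[0.026,-0.012,0.03],[0.026,-0.012,0.03],[0.026,-0.012,0.03]], rot=[[0,0,0],[0,0,0],[0,0,0]])

```text
clock: 21.03
eef_pos: [455.9, -72.0, -7.0]
tcp_rot: [3.141, 0.0, 2.556]
contact_force: [-0.6, 0.2, 0.7]
opening: 0.62
grasp_force: 0.0
```

play_rows(dp=[[0,0,0],[0,0,0],[0,0,0],[0,0,0],[0,0,0]], rot=[[0,0,0],[0,0,0],[0,0,0],[0,0,0],[0,0,0]], fingers=0, grip_force=80)

```text
clock: 21.45
eef_pos: [455.9, -72.0, -6.6]
tcp_rot: [3.142, 0.0, 2.557]
contact_force: [-2.8, 0.6, 10.5]
opening: 0.343
grasp_force: 78.6
```

play_rows(dp=[[0,0,-0.4],[0,0,-1.0],[0,0,-1.7],[0,0,-2.4],[0,0,-2.7]], rot=[[0,0,0],[0,0,0],[0,0,0],[0,0,0],[0,0,0]])

```text
clock: 21.87
eef_pos: [456.9, -72.2, 103.5]
tcp_rot: [3.14, 0.003, 2.556]
contact_force: [0.7, -1.7, -4.0]
opening: 0.345
grasp_force: 81.4
```

play_rows(dp=[[0,0,0],[0,0,0],[0,0,0],[0,0,0],[0,0,0]], rot=[[0,0,1.1],[0,0,2.2],[0,0,3.3],[0,0,4.4],[0,0,5.52]])

```text
clock: 22.28
eef_pos: [455.2, -71.9, 100.5]
tcp_rot: [-3.141, -0.001, 1.973]
contact_force: [-0.7, -0.9, -3.4]
opening: 0.344
grasp_force: 81.4
```

play_rows(dp=[[0,0,0],[0,0,0],[0,0,0],[0,0,0],[0,0,0]], rot=[[0,0,1.1],[0,0,2.2],[0,0,3.3],[0,0,4.4],[0,0,5.52]])

```text
clock: 22.7
eef_pos: [455.2, -71.9, 100.4]
tcp_rot: [-3.14, 0.0, 1.395]
contact_force: [0.5, 0.3, -4.3]
opening: 0.345
grasp_force: 81.4
```

```bash
python3 - <<'E'
from h import *
s=telemetry.sense(); print(s["eef_pos"],np.degrees(s["tcp_rot"]),s["opening"],s["grasp_force"],go([601.7,-143.7,80],80.2))
E
```

```text
[455.16281288 -71.88928497 100.36352938] [-1.79926574e+02  4.78197590e-04  7.99098879e+01] 0.34532423340381657 81.37140154838562 (array([-1.126,  3.922,  0.504]), array([-0.012,  0.   , -0.048]))
```

play_rows(dp=[[-0.22,0.78,0.1],[-0.44,1.57,0.2],[-0.66,2.35,0.3],[-0.88,3.14,0.4],[-1.115,3.92,0.5]], rot=[[0,0,-0.048],[0,0,-0.048],[0,0,-0.048],[0,0,-0.048],[0,0,-0.048]])

```text
clock: 23.12
eef_pos: [603.5, -143.1, 79.9]
tcp_rot: [-3.14, -0.0, 1.405]
contact_force: [-0.1, -0.6, -4.2]
opening: 0.344
grasp_force: 81.4
```

play_rows(dp=[[0,0,0.3],[0,0,0.6],[0,0,0.9],[0,0,1.0],[0,0,1.0]], rot=[[0,0,0],[0,0,0],[0,0,0],[0,0,0],[0,0,0]])

```text
clock: 23.53
eef_pos: [600.4, -141.8, 38.9]
tcp_rot: [-3.137, -0.0, 1.406]
contact_force: [0.0, -0.0, -4.6]
opening: 0.343
grasp_force: 81.5
```

play_rows(dp=[[0,0,0],[0,0,0.05],[0,0,0.05]], rot=[[0,0,0],[0,0,0],[0,0,0]])

```text
clock: 23.78
eef_pos: [603.1, -142.5, 39.4]
tcp_rot: [3.141, 0.0, 1.406]
contact_force: [-0.3, 0.1, -4.2]
opening: 0.341
grasp_force: 81.5
```

```bash
python3 - <<'E'
from h import *
s=telemetry.sense(); print(s["eef_pos"],np.degrees(s["tcp_rot"]),s["contact_force"],go([601.8,-143.2,31.5],80.2))
E
```

```text
[ 603.05238027 -142.47769216   39.38910306] [1.79944972e+02 3.30797384e-03 8.05350267e+01] [-0.34103783  0.05041833 -4.21520999] (array([-0.023, -0.028,  0.197]), array([0.009, 0.001, 0.056]))
```

play_rows(dp=[[-0.023,-0.028,0.05],[-0.023,-0.028,0.1],[-0.023,-0.028,0.15],[-0.023,-0.028,0.19],[-0.023,-0.028,0.19]], rot=[[0,0,0.056],[0,0,0.056],[0,0,0.056],[0,0,0.056],[0,0,0.056]])

```text
clock: 24.2
eef_pos: [601.5, -143.3, 31.5]
tcp_rot: [-3.141, -0.0, 1.4]
contact_force: [-1.6, 0.3, 1.1]
opening: 0.338
grasp_force: 82.1
```

play_rows(dp=[[0,0,0],[0,0,0.01],[0,0,0.01]], rot=[[0,0,0],[0,0,0],[0,0,0]])

```text
clock: 24.45
eef_pos: [601.6, -143.3, 31.5]
tcp_rot: [-3.142, 0.0, 1.4]
contact_force: [-4.5, 0.6, 5.7]
opening: 0.334
grasp_force: 82.8
```

play_rows(dp=[[0,0,0],[0,0,0],[0,0,0],[0,0,0],[0,0,0]], rot=[[0,0,0],[0,0,0],[0,0,0],[0,0,0],[0,0,0]], fingers=0.56)

```text
clock: 24.87
eef_pos: [601.7, -143.3, 30.8]
tcp_rot: [3.141, 0.0, 1.4]
contact_force: [0.4, -0.3, 1.1]
opening: 0.558
grasp_force: 0.0
```

play_rows(dp=[[0,0,-0.5],[0,0,-1],[0,0,-1.7],[0,0,-2.4],[0,0,-2.9]], rot=[[0,0,0],[0,0,0],[0,0,0],[0,0,0],[0,0,0]])

```text
clock: 25.28
eef_pos: [602.3, -143.4, 149.2]
tcp_rot: [3.14, 0.0, 1.4]
contact_force: [-0.1, 0.3, 0.4]
opening: 0.565
grasp_force: 0.0
```

```bash
python3 - <<'E'
from h import *
print(go([528.1,205.9,120],54.5))
E
```

```text
(array([ 8.289, -3.318,  0.723]), array([ 1.900e-02, -3.000e-03,  4.281e+00]))
```

play_rows(dp=[[0.83,-0.332,0],[1.66,-0.664,0],[2.49,-0.996,0],[3.32,-1.328,0],[4.145,-1.66,0]], rot=[[0,0,0],[0,0,0],[0,0,0],[0,0,0],[0,0,0]])

```text
clock: 25.7
eef_pos: [563.9, 32.8, 147.0]
tcp_rot: [3.141, -0.0, 1.399]
contact_force: [1.1, 0.1, 0.1]
opening: 0.564
grasp_force: 0.0
```

play_rows(dp=[[0.83,-0.332,0],[1.66,-0.664,0.1],[2.49,-0.996,0.3],[3.32,-1.328,0.5],[4.145,-1.66,0.72]], rot=[[0,0,0.85],[0,0,1.7],[0,0,2.55],[0,0,3.4],[0,0,4.28]])

```text
clock: 26.12
eef_pos: [526.9, 207.9, 118.1]
tcp_rot: [3.141, -0.001, 0.947]
contact_force: [1.1, 0.2, 0.3]
opening: 0.557
grasp_force: 0.0
```

play_rows(dp=[[0,0,0],[0,0,0]], rot=[[0,0,0],[0,0,0]])

```text
clock: 26.28
eef_pos: [526.4, 207.7, 117.5]
tcp_rot: [-3.141, 0.001, 0.955]
contact_force: [0.4, -0.4, 0.0]
opening: 0.559
grasp_force: 0.0
```

```bash
python3 - <<'E'
from h import *
s=telemetry.sense(); print(s["eef_pos"],go([528.1,205.9,6],54.5))
for n in("side","top"):
    f=grab(n); print(n)
    tops(f,70,215 if n=="side" else 185); tops(f,38,215 if n=="side" else 185)
    for c in blobs(ymask(f),40): print(c[:,0].mean(0).round(),cv2.contourArea(c),rect(f,c,38))
cv2.imwrite("pics/t3.png",cv2.resize(f["color"][200:280,350:500],None,fx=5.3,fy=5.3,interpolation=cv2.INTER_CUBIC)[:,:,::-1])
E
```

```text
[526.40666435 207.68172582 117.50856446] (array([-0.01 ,  0.062,  2.788]), array([-0.005,  0.007,  0.035]))
side
z 70 s -151.0..-115.1 n -13.7..15.4 [(np.float64(-115.5), np.float64(-10.8)), (np.float64(-151.0), np.float64(-11.9)), (np.float64(-150.6), np.float64(14.8)), (np.float64(-115.1), np.float64(14.5))]
z 70 s -93.3..-27.0 n -14.4..15.6 [(np.float64(-27.4), np.float64(-10.3)), (np.float64(-93.3), np.float64(-14.4)), (np.float64(-92.9), np.float64(13.5)), (np.float64(-27.0), np.float64(14.4))]
z 70 s -19.1..12.7 n -12.3..15.3 [(np.float64(12.4), np.float64(-11.5)), (np.float64(-19.1), np.float64(-12.3)), (np.float64(-18.7), np.float64(14.8)), (np.float64(12.7), np.float64(14.0))]
z 70 s 39.2..102.8 n -11.6..18.7 [(np.float64(102.4), np.float64(-11.5)), (np.float64(39.2), np.float64(-10.7)), (np.float64(39.6), np.float64(17.5)), (np.float64(99.6), np.float64(17.9))]
z 38 s -131.8..-94.6 n -11.8..18.4 [(np.float64(-95.0), np.float64(-8.8)), (np.float64(-131.8), np.float64(-9.9)), (np.float64(-131.4), np.float64(17.8)), (np.float64(-94.6), np.float64(17.5))]
z 38 s -71.9..-3.1 n -
[... 2056 characters left out ...]
4.0 [(np.float64(132.4), np.float64(11.7)), (np.float64(131.4), np.float64(-12.3)), (np.float64(103.4), np.float64(-12.5)), (np.float64(104.7), np.float64(13.9))]
z 38 s 3.3..97.6 n -13.5..24.1 [(np.float64(97.5), np.float64(23.0)), (np.float64(96.1), np.float64(-3.4)), (np.float64(42.4), np.float64(-4.2)), (np.float64(34.6), np.float64(2.6)), (np.float64(31.2), np.float64(-13.4)), (np.float64(3.8), np.float64(-11.3)), (np.float64(6.9), np.float64(14.4)), (np.float64(32.2), np.float64(12.8)), (np.float64(36.9), np.float64(23.8))]
[465. 242.] 571.5 [ 576.7 -294.4   97.4   38.6   75.2]
[435. 236.] 169.0 [ 584.1 -226.6   33.    30.7  -10.2]
[398. 226.] 756.5 [ 603.1 -143.5  131.8   43.    80.3]
```

View pics/t3.png

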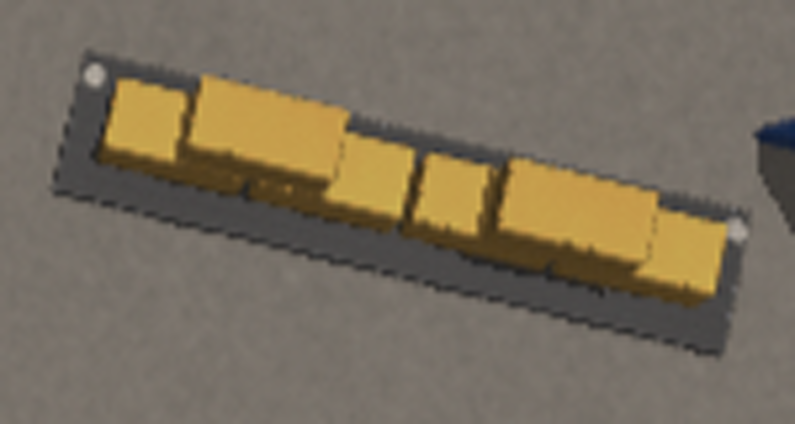

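Block B sits well (s about +0.5, n about −0.5). Block A is off by about s +4 and n −3, with 1–2° of yaw. I'll go back and regrip A, shift it and re-seat it before filling the middle slot.

```bash
python3 - <<'E'
from h import *
print(go([579.4,-274.1,118],80.2))
E
```

```text
(array([-9.029e+00,  8.011e+00,  6.000e-03]), array([ 2.000e-03,  2.000e-03, -4.265e+00]))
```

play_rows(dp=[[-0.6,0.534,-0.3],[-1.2,1.068,-0.6],[-1.8,1.602,-0.8],[-2.4,2.136,-0.8],[-3.01,2.67,-0.8]], rot=[[0,0,0],[0,0,0],[0,0,0],[0,0,0],[0,0,0]], fingers=0.62)

```text
clock: 26.8
eef_pos: [545.0, 43.2, 151.3]
tcp_rot: [3.14, -0.001, 0.951]
contact_force: [-0.4, -0.4, -0.8]
opening: 0.621
grasp_force: 0.0
```

play_rows(dp=[[-0.6,0.534,0],[-1.2,1.068,0],[-1.8,1.602,0],[-2.4,2.136,0],[-3.01,2.67,0]], rot=[[0,0,0],[0,0,0],[0,0,0],[0,0,0],[0,0,0]])

```text
clock: 27.22
eef_pos: [561.1, -117.3, 150.6]
tcp_rot: [3.141, -0.0, 0.95]
contact_force: [1.8, -0.4, -0.7]
opening: 0.619
grasp_force: 0.0
```

play_rows(dp=[[-0.6,0.534,0],[-1.2,1.068,0.2],[-1.8,1.602,0.4],[-2.4,2.136,0.6],[-3.01,2.67,0.8]], rot=[[0,0,-0.85],[0,0,-1.7],[0,0,-2.55],[0,0,-3.4],[0,0,-4.265]])

```text
clock: 27.63
eef_pos: [577.7, -277.5, 118.3]
tcp_rot: [3.141, 0.0, 1.401]
contact_force: [0.5, 0.7, 0.2]
opening: 0.619
grasp_force: 0.0
```

play_rows(dp=[[0,0,0.4],[0,0,0.8],[0,0,1.2],[0,0,1.2],[0,0,1.2]], rot=[[0,0,0],[0,0,0],[0,0,0],[0,0,0],[0,0,0]])

```text
clock: 28.05
eef_pos: [577.3, -275.0, 69.8]
tcp_rot: [-3.14, -0.0, 1.397]
contact_force: [0.3, 0.1, 0.3]
opening: 0.62
grasp_force: 0.0
```

```bash
python3 - <<'E'
from h import *
s=telemetry.sense(); print(s["eef_pos"],np.degrees(s["tcp_rot"]),go([579.4,-274.1,32],80.2))
E
```

```text
[ 577.25810893 -275.0415226    69.76342069] [-1.79916179e+02 -1.45672189e-02  8.00350894e+01] (array([0.032, 0.05 , 0.944]), array([-0.014, -0.002, -0.027]))
```

play_rows(dp=[[0.032,0.05,0.3],[0.032,0.05,0.6],[0.032,0.05,0.85],[0.032,0.05,0.92],[0.032,0.05,0.94]], rot=[[0,0,-0.027],[0,0,-0.027],[0,0,-0.027],[0,0,-0.027],[0,0,-0.027]])

```text
clock: 28.47
eef_pos: [579.8, -272.6, 31.2]
tcp_rot: [-3.14, -0.0, 1.401]
contact_force: [-0.6, -0.4, -0.1]
opening: 0.62
grasp_force: 0.0
```

play_rows(dp=[[0,0,0],[0,0,0],[0,0,0]], rot=[[0,0,0],[0,0,0],[0,0,0]])

```text
clock: 28.72
eef_pos: [581.0, -273.2, 32.9]
tcp_rot: [3.141, 0.0, 1.401]
contact_force: [0.0, 0.3, -0.2]
opening: 0.624
grasp_force: 0.0
```

```bash
python3 - <<'E'
from h import *
s=telemetry.sense(); print(s["eef_pos"],np.degrees(s["tcp_rot"]),go([579.4,-274.1,32],80.2))
E
```

```text
[ 580.98355319 -273.21159079   32.93547076] [1.79954181e+02 1.26103165e-02 8.02652799e+01] (array([-0.029, -0.035,  0.023]), array([0.008, 0.002, 0.011]))
```

play_rows(dp=[[-0.029,-0.035,0.023],[-0.029,-0.035,0.023],[-0.029,-0.035,0.023]], rot=[[0,0,0],[0,0,0],[0,0,0]])

```text
clock: 28.97
eef_pos: [578.9, -274.1, 31.7]
tcp_rot: [3.141, 0.0, 1.401]
contact_force: [0.3, -0.1, -0.5]
opening: 0.621
grasp_force: 0.0
```

play_rows(dp=[[0,0,0],[0,0,0],[0,0,0],[0,0,0],[0,0,0]], rot=[[0,0,0],[0,0,0],[0,0,0],[0,0,0],[0,0,0]], fingers=0)

```text
clock: 29.38
eef_pos: [578.8, -274.0, 32.0]
tcp_rot: [-3.141, 0.0, 1.401]
contact_force: [-3.5, 0.4, 5.9]
opening: 0.34
grasp_force: 79.3
```

play_rows(dp=[[0,0,-0.04],[-0.05,0,-0.06],[-0.1,0,-0.06],[-0.1,0,-0.06],[-0.1,0,-0.06]], rot=[[0,0,0],[0,0,0],[0,0,0],[0,0,0],[0,0,0]])

```text
clock: 29.8
eef_pos: [578.1, -278.0, 33.6]
tcp_rot: [-3.141, -0.0, 1.401]
contact_force: [0.0, 0.2, -4.8]
opening: 0.337
grasp_force: 79.4
```

```bash
python3 - <<'E'
from h import *
s=telemetry.sense(); print(s["eef_pos"],np.degrees(s["tcp_rot"]),s["contact_force"],go([578.8,-278.0,31.8],80.2))
E
```

```text
[ 578.09207767 -278.034961     33.56804665] [-1.79973041e+02 -6.86881723e-03  8.02468190e+01] [ 2.91742776e-03  1.63860656e-01 -4.82975973e+00] (array([0.004, 0.017, 0.044]), array([-0.004, -0.001,  0.008]))
```

play_rows(dp=[[0.004,0.017,0.03],[0.004,0.017,0.045],[0.004,0.017,0.045]], rot=[[0,0,0],[0,0,0],[0,0,0]])

```text
clock: 30.05
eef_pos: [579.0, -277.9, 32.1]
tcp_rot: [-3.141, -0.0, 1.401]
contact_force: [-0.5, -0.3, -3.8]
opening: 0.341
grasp_force: 79.6
```

play_rows(dp=[[0,0,0],[0,0,0],[0,0,0],[0,0,0],[0,0,0]], rot=[[0,0,0],[0,0,0],[0,0,0],[0,0,0],[0,0,0]], fingers=0.56)

```text
clock: 30.47
eef_pos: [579.3, -278.0, 32.4]
tcp_rot: [3.141, 0.0, 1.401]
contact_force: [-0.6, 0.6, -0.0]
opening: 0.561
grasp_force: 0.0
```

play_rows(dp=[[0,0,-0.5],[0,0,-1],[0,0,-1.7],[0,0,-2.4],[0,0,-2.9]], rot=[[0,0,0],[0,0,0],[0,0,0],[0,0,0],[0,0,0]])

```text
clock: 30.88
eef_pos: [579.8, -278.2, 150.7]
tcp_rot: [3.139, 0.001, 1.401]
contact_force: [0.7, -0.5, 0.3]
opening: 0.559
grasp_force: 0.0
```

```bash
python3 - <<'E'
from h import *
print(telemetry.sense()["eef_pos"],go([528.1,205.9,120],54.5))
E
```

```text
[ 579.76206138 -278.23415445  150.7222008 ] (array([11.711, -3.322,  0.754]), array([2.200e-02, 1.000e-03, 4.294e+00]))
```

play_rows(dp=[[0.78,-0.22,0],[1.56,-0.44,0],[2.34,-0.66,0],[3.12,-0.88,0],[3.9,-1.107,0]], rot=[[0,0,0],[0,0,0],[0,0,0],[0,0,0],[0,0,0]])

```text
clock: 31.3
eef_pos: [561.5, -115.4, 148.4]
tcp_rot: [3.141, -0.0, 1.4]
contact_force: [0.5, 0.7, 0.7]
opening: 0.557
grasp_force: 0.0
```

play_rows(dp=[[0.78,-0.22,0],[1.56,-0.44,0],[2.34,-0.66,0],[3.12,-0.88,0],[3.9,-1.107,0]], rot=[[0,0,0],[0,0,0],[0,0,0],[0,0,0],[0,0,0]])

```text
clock: 31.72
eef_pos: [544.3, 46.1, 148.4]
tcp_rot: [3.141, -0.0, 1.401]
contact_force: [0.6, 0.1, 0.9]
opening: 0.558
grasp_force: 0.0
```

play_rows(dp=[[0.78,-0.22,0],[1.56,-0.44,0.1],[2.34,-0.66,0.3],[3.12,-0.88,0.5],[3.9,-1.107,0.75]], rot=[[0,0,0.85],[0,0,1.7],[0,0,2.55],[0,0,3.4],[0,0,4.29]])

```text
clock: 32.13
eef_pos: [527.4, 207.6, 118.5]
tcp_rot: [3.141, -0.001, 0.947]
contact_force: [1.7, 0.2, 0.2]
opening: 0.558
grasp_force: 0.0
```

play_rows(dp=[[0,0,0.1],[0,0,0.2],[0,0,0.2]], rot=[[0,0,0],[0,0,0],[0,0,0]])

```text
clock: 32.38
eef_pos: [526.7, 205.4, 109.4]
tcp_rot: [-3.141, 0.001, 0.954]
contact_force: [-1.3, -0.4, 0.3]
opening: 0.561
grasp_force: 0.0
```

```bash
python3 - <<'E'
from h import *
s=telemetry.sense(); print(s["eef_pos"],go([528.1,205.9,2],54.5))
f=grab("side"); tops(f,70,215); tops(f,38,215)
for c in blobs(ymask(f),40): print(c[:,0].mean(0).round(),cv2.contourArea(c),rect(f,c,38))
f=grab("top"); tops(f,70,185)
print("case blocks predicted (rot check)"); 
E
```

```text
[526.70664105 205.43390379 109.38252537] (array([0.033, 0.023, 2.685]), array([-0.004,  0.013,  0.025]))
z 70 s -151.0..-117.8 n -13.7..15.4 [(np.float64(-120.4), np.float64(-13.0)), (np.float64(-151.0), np.float64(-11.9)), (np.float64(-150.6), np.float64(14.8)), (np.float64(-120.0), np.float64(14.3))]
z 70 s -98.2..-27.0 n -12.9..19.2 [(np.float64(-27.4), np.float64(-12.6)), (np.float64(-95.8), np.float64(-10.2)), (np.float64(-97.9), np.float64(17.5)), (np.float64(-27.0), np.float64(14.4))]
z 70 s -19.1..12.7 n -12.3..15.3 [(np.float64(12.4), np.float64(-11.5)), (np.float64(-19.1), np.float64(-12.3)), (np.float64(-18.7), np.float64(14.8)), (np.float64(12.7), np.float64(14.0))]
z 70 s 39.2..102.8 n -11.6..18.7 [(np.float64(102.4), np.float64(-11.5)), (np.float64(39.2), np.float64(-10.7)), (np.float64(39.6), np.float64(17.5)), (np.float64(99.6), np.float64(17.9))]
z 38 s -131.8..-97.4 n -11.8..18.4 [(np.float64(-100.0), np.float64(-11.1)), (np.float64(-131.8), np.float64(-9.9)), (np.float64(-131.4), np.float64(17.8)), (np.float64(-99.6), np.float64(17.2))]
z 38 s -77.0..-3.1 n -11.0..
[... 1125 characters left out ...]
1), np.float64(-20.4)), (np.float64(-28.5), np.float64(-22.2)), (np.float64(-27.8), np.float64(3.3))]
z 70 s 104.8..133.1 n -22.1..4.8 [(np.float64(133.1), np.float64(2.6)), (np.float64(132.2), np.float64(-20.9)), (np.float64(104.9), np.float64(-21.0)), (np.float64(106.2), np.float64(4.7))]
z 70 s 7.4..99.2 n -22.0..14.7 [(np.float64(99.1), np.float64(13.6)), (np.float64(97.8), np.float64(-12.1)), (np.float64(45.5), np.float64(-13.0)), (np.float64(37.9), np.float64(-6.4)), (np.float64(34.5), np.float64(-21.9)), (np.float64(7.9), np.float64(-19.8)), (np.float64(11.0), np.float64(5.2)), (np.float64(35.5), np.float64(3.7)), (np.float64(40.1), np.float64(14.3))]
case blocks predicted (rot check)
```

A now matches: its near edge is 136 mm from B's, and the n values agree. Next is the middle block in the case.

play_rows(dp=[[0.033,0.023,0.5],[0.033,0.023,1.1],[0.033,0.023,1.7],[0.033,0.023,2.2],[0.033,0.023,2.4]], rot=[[0,0,0.02],[0,0,0.02],[0,0,0.02],[0,0,0.02],[0,0,0.02]])

```text
clock: 32.9
eef_pos: [527.8, 204.6, 12.2]
tcp_rot: [-3.14, 0.002, 0.948]
contact_force: [-0.5, -1.0, -0.0]
opening: 0.558
grasp_force: 0.0
```

play_rows(dp=[[0,0,0],[0,0,0.1],[0,0,0.2],[0,0,0.24],[0,0,0.24]], rot=[[0,0,0],[0,0,0],[0,0,0],[0,0,0],[0,0,0]])

```text
clock: 33.32
eef_pos: [529.1, 206.4, 5.0]
tcp_rot: [3.141, -0.001, 0.949]
contact_force: [-0.8, 0.1, 0.2]
opening: 0.562
grasp_force: 0.0
```

```bash
python3 - <<'E'
from h import *
s=telemetry.sense(); print(s["eef_pos"],s["contact_force"],go([528.1,205.9,0],54.5))
E
```

```text
[529.12508642 206.41318248   4.98903901] [-0.8433273   0.06987745  0.19341988] (array([-0.025, -0.013,  0.125]), array([ 0.004, -0.006, -0.017]))
```

play_rows(dp=[[-0.025,-0.013,0.04],[-0.025,-0.013,0.08],[-0.025,-0.013,0.11],[-0.025,-0.013,0.11]], rot=[[0,0,0],[0,0,0],[0,0,0],[0,0,0]])

```text
clock: 33.65
eef_pos: [527.6, 205.9, -0.0]
tcp_rot: [-3.141, 0.0, 0.95]
contact_force: [0.1, -0.5, -0.9]
opening: 0.561
grasp_force: 0.0
```

play_rows(dp=[[0,0,0],[0,0,0],[0,0,0],[0,0,0],[0,0,0]], rot=[[0,0,0],[0,0,0],[0,0,0],[0,0,0],[0,0,0]], fingers=0)

```text
clock: 34.07
eef_pos: [527.8, 205.9, 0.6]
tcp_rot: [-3.142, -0.0, 0.949]
contact_force: [-1.6, 0.3, 5.4]
opening: 0.344
grasp_force: 79.0
```

play_rows(dp=[[0,0,-0.4],[0,0,-1.0],[0,0,-1.7],[0,0,-2.4],[0,0,-3.0]], rot=[[0,0,0],[0,0,0],[0,0,0],[0,0,0],[0,0,0]])

```text
clock: 34.48
eef_pos: [527.4, 205.7, 121.3]
tcp_rot: [-3.141, 0.0, 0.95]
contact_force: [1.7, 0.1, -4.4]
opening: 0.342
grasp_force: 80.8
```

```bash
python3 - <<'E'
from h import *
s=telemetry.sense(); print(s["eef_pos"],np.degrees(s["tcp_rot"]),s["contact_force"],go([590.3,-211,90],80.2))
E
```

```text
[527.40970205 205.73256307 121.32181014] [-1.79983804e+02  2.66190452e-02  5.44031758e+01] [ 1.70707337  0.0678448  -4.42585898] (array([-7.556,  7.343,  0.784]), array([-4.000e-03,  4.000e-03, -4.299e+00]))
```

play_rows(dp=[[-0.5,0.49,0],[-1.0,0.98,0],[-1.51,1.47,0],[-2.01,1.96,0],[-2.52,2.448,0]], rot=[[0,0,0],[0,0,0],[0,0,0],[0,0,0],[0,0,0]])

```text
clock: 34.9
eef_pos: [548.1, 65.7, 119.7]
tcp_rot: [-3.141, 0.001, 0.95]
contact_force: [0.3, -0.3, -4.9]
opening: 0.335
grasp_force: 80.7
```

play_rows(dp=[[-0.5,0.49,0],[-1.0,0.98,0],[-1.51,1.47,0],[-2.01,1.96,0],[-2.52,2.448,0]], rot=[[0,0,0],[0,0,0],[0,0,0],[0,0,0],[0,0,0]])

```text
clock: 35.32
eef_pos: [569.1, -73.4, 119.6]
tcp_rot: [-3.141, 0.001, 0.949]
contact_force: [0.2, 0.4, -3.7]
opening: 0.335
grasp_force: 80.7
```

play_rows(dp=[[-0.5,0.49,0],[-1.0,0.98,0],[-1.51,1.47,0],[-2.01,1.96,0.3],[-2.52,2.448,0.7]], rot=[[0,0,-0.86],[0,0,-1.72],[0,0,-2.58],[0,0,-3.44],[0,0,-4.3]])

```text
clock: 35.73
eef_pos: [591.3, -212.7, 92.6]
tcp_rot: [3.14, 0.0, 1.404]
contact_force: [0.4, -0.2, -4.8]
opening: 0.338
grasp_force: 80.8
```

play_rows(dp=[[0,0,0],[0,0,0.3],[0,0,0.5],[0,0,0.5]], rot=[[0,0,0],[0,0,0],[0,0,0],[0,0,0]])

```text
clock: 36.07
eef_pos: [588.8, -209.6, 69.6]
tcp_rot: [-3.138, -0.001, 1.399]
contact_force: [-0.4, -0.1, -4.5]
opening: 0.338
grasp_force: 80.7
```

```bash
python3 - <<'E'
from h import *
s=telemetry.sense(); print(s["eef_pos"],np.degrees(s["tcp_rot"]),s["contact_force"],s["opening"],go([590.3,-211,45],80.2))
E
```

```text
[ 588.77329348 -209.57057779   69.61563602] [-1.79769323e+02 -5.37820315e-02  8.01842538e+01] [-0.41282252 -0.08057942 -4.50189434] 0.3375097851710847 (array([-0.029,  0.046,  0.615]), array([-0.038, -0.009, -0.003]))
```

play_rows(dp=[[0,0,0.3],[0,0,0.6],[0,0,0.7],[0,0,0.7],[0,0,0.7]], rot=[[0,0,0],[0,0,0],[0,0,0],[0,0,0],[0,0,0]])

```text
clock: 36.48
eef_pos: [590.4, -210.7, 43.7]
tcp_rot: [-3.141, -0.0, 1.4]
contact_force: [0.9, 0.4, -4.0]
opening: 0.337
grasp_force: 80.8
```

play_rows(dp=[[0,0,0],[0,0,0],[0,0,0]], rot=[[0,0,0],[0,0,0],[0,0,0]])

```text
clock: 36.73
eef_pos: [591.0, -211.2, 44.7]
tcp_rot: [3.141, 0.0, 1.4]
contact_force: [0.1, 0.0, -3.4]
opening: 0.343
grasp_force: 80.8
```

```bash
python3 - <<'E'
from h import *
s=telemetry.sense(); print(s["eef_pos"],np.degrees(s["tcp_rot"]),s["contact_force"],go([590.3,-211,32.2],80.2))
E
```

```text
[ 590.97820961 -211.17069161   44.66351627] [1.79949855e+02 9.28868916e-03 8.01984297e+01] [ 0.07189817  0.03121472 -3.44589421] (array([ 0.001, -0.018,  0.312]), array([ 0.008,  0.002, -0.   ]))
```

play_rows(dp=[[0,-0.018,0.08],[0,-0.018,0.16],[0,-0.018,0.24],[0,-0.018,0.28],[0,-0.018,0.28]], rot=[[0,0,0],[0,0,0],[0,0,0],[0,0,0],[0,0,0]])

```text
clock: 37.15
eef_pos: [589.7, -210.9, 32.7]
tcp_rot: [-3.141, -0.0, 1.4]
contact_force: [0.2, 0.5, -4.5]
opening: 0.343
grasp_force: 80.8
```

play_rows(dp=[[0,0,0],[0,0,0.02],[0,0,0.03],[0,0,0.03]], rot=[[0,0,0],[0,0,0],[0,0,0],[0,0,0]])

```text
clock: 37.48
eef_pos: [589.9, -210.9, 32.6]
tcp_rot: [3.142, 0.0, 1.4]
contact_force: [-3.7, 1.2, 6.4]
opening: 0.339
grasp_force: 82.1
```

```bash
python3 - <<'E'
from h import *
s=telemetry.sense(); print(s["eef_pos"],np.degrees(s["tcp_rot"]),s["contact_force"],go([590.3,-211,32.2],80.2))
E
```

```text
[ 589.91530777 -210.91310108   32.62097541] [1.79997918e+02 1.20661055e-03 8.02040566e+01] [-3.71709835  1.21739227  6.40474977] (array([-0.001,  0.01 ,  0.011]), array([0.   , 0.   , 0.001]))
```

Contact, so it is seated. I'll release, lift and go back to the case.

play_rows(dp=[[0,0,0],[0,0,0],[0,0,0],[0,0,0],[0,0,0]], rot=[[0,0,0],[0,0,0],[0,0,0],[0,0,0],[0,0,0]], fingers=0.56)

```text
clock: 37.9
eef_pos: [590.0, -211.0, 31.7]
tcp_rot: [3.141, 0.0, 1.4]
contact_force: [0.6, -0.7, -0.4]
opening: 0.564
grasp_force: 0.0
```

play_rows(dp=[[0,0,-0.5],[0,0,-1],[0,0,-1.7],[0,0,-2.4],[0,0,-2.9]], rot=[[0,0,0],[0,0,0],[0,0,0],[0,0,0],[0,0,0]])

```text
clock: 38.32
eef_pos: [590.6, -211.2, 150.1]
tcp_rot: [3.14, 0.0, 1.4]
contact_force: [0.5, -0.5, -0.1]
opening: 0.558
grasp_force: 0.0
```

```bash
python3 - <<'E'
from h import *
print(telemetry.sense()["eef_pos"],go([492.7,261.4,120],55))
E
```

```text
[ 590.60796946 -211.171526    150.08735806] (array([11.225, -4.425,  0.74 ]), array([ 1.900e-02, -1.000e-03,  4.199e+00]))
```

play_rows(dp=[[0.75,-0.295,0],[1.5,-0.59,0],[2.25,-0.885,0],[3.0,-1.18,0],[3.742,-1.475,0]], rot=[[0,0,0],[0,0,0],[0,0,0],[0,0,0],[0,0,0]])

```text
clock: 38.73
eef_pos: [556.8, -52.1, 147.8]
tcp_rot: [3.141, -0.0, 1.399]
contact_force: [0.6, 1.0, -0.2]
opening: 0.562
grasp_force: 0.0
```

play_rows(dp=[[0.75,-0.295,0],[1.5,-0.59,0],[2.25,-0.885,0],[3.0,-1.18,0],[3.742,-1.475,0]], rot=[[0,0,0],[0,0,0],[0,0,0],[0,0,0],[0,0,0]])

```text
clock: 39.15
eef_pos: [524.1, 105.7, 147.9]
tcp_rot: [3.141, -0.0, 1.4]
contact_force: [-0.2, 0.3, -0.4]
opening: 0.561
grasp_force: 0.0
```

play_rows(dp=[[0.75,-0.295,0],[1.5,-0.59,0.1],[2.25,-0.885,0.3],[3.0,-1.18,0.5],[3.742,-1.475,0.74]], rot=[[0,0,0.85],[0,0,1.7],[0,0,2.55],[0,0,3.4],[0,0,4.2]])

```text
clock: 39.57
eef_pos: [491.7, 263.5, 118.3]
tcp_rot: [3.141, -0.001, 0.956]
contact_force: [1.1, 0.9, -0.3]
opening: 0.562
grasp_force: 0.0
```

play_rows(dp=[[0,0,0.1],[0,0,0.2],[0,0,0.2]], rot=[[0,0,0],[0,0,0],[0,0,0]])

```text
clock: 39.82
eef_pos: [491.4, 261.2, 109.3]
tcp_rot: [-3.141, 0.001, 0.962]
contact_force: [0.2, -0.7, 0.2]
opening: 0.558
grasp_force: 0.0
```

```bash
python3 - <<'E'
from h import *
s=telemetry.sense(); print(s["eef_pos"],go([492.7,261.4,4],55))
f=grab("side"); tops(f,70,215)
for c in blobs(ymask(f),40): print(c[:,0].mean(0).round(),cv2.contourArea(c),rect(f,c,38))
f=grab("top"); tops(f,70,185)
for c in blobs(ymask(f),40): print(c[:,0].mean(0).round(),cv2.contourArea(c),rect(f,c,38))
E
```

```text
[491.37496436 261.22593951 109.28433936] (array([0.026, 0.026, 2.632]), array([-0.004,  0.014,  0.02 ]))
z 70 s -151.0..-117.8 n -13.7..15.4 [(np.float64(-120.4), np.float64(-13.0)), (np.float64(-151.0), np.float64(-11.9)), (np.float64(-150.6), np.float64(14.8)), (np.float64(-120.0), np.float64(14.3))]
z 70 s -98.2..-38.0 n -10.9..19.2 [(np.float64(-38.3), np.float64(-8.4)), (np.float64(-95.8), np.float64(-10.2)), (np.float64(-97.9), np.float64(17.5)), (np.float64(-40.7), np.float64(18.2))]
z 70 s -30.0..30.5 n -11.4..18.7 [(np.float64(30.2), np.float64(-8.6)), (np.float64(-27.4), np.float64(-10.3)), (np.float64(-29.8), np.float64(14.3)), (np.float64(30.5), np.float64(17.1))]
z 70 s 39.2..102.8 n -11.6..18.7 [(np.float64(102.4), np.float64(-11.5)), (np.float64(39.2), np.float64(-10.7)), (np.float64(39.6), np.float64(17.5)), (np.float64(99.6), np.float64(17.9))]
[351. 330.] 1519.5 [ 590.7 -217.9  285.5   39.1   80.2]
[287. 205.] 222.5 [493.5 249.9  87.8  50.6  55.1]
z 70 s -124.4..-37.1 n -22.2..16.5 [(np.float64(-37.1), np.float64(12.7)), (np.float64(-40.0), np.float64(-12.4)), (np.f
[... 266 characters left out ...]
6 [(np.float64(28.9), np.float64(14.8)), (np.float64(27.4), np.float64(-13.1)), (np.float64(-28.8), np.float64(-12.8)), (np.float64(-27.7), np.float64(15.0))]
z 70 s 104.8..133.2 n -22.5..4.8 [(np.float64(133.1), np.float64(2.6)), (np.float64(132.2), np.float64(-20.9)), (np.float64(104.9), np.float64(-21.0)), (np.float64(106.2), np.float64(4.7))]
z 70 s 37.9..99.2 n -13.6..15.6 [(np.float64(99.1), np.float64(13.6)), (np.float64(97.8), np.float64(-12.1)), (np.float64(38.6), np.float64(-13.6)), (np.float64(40.1), np.float64(14.3))]
[467. 242.] 554.5 [ 577.  -296.3   92.3   43.2   79.8]
[434. 235.] 394.0 [ 590.1 -223.    85.3   42.    77.9]
[393. 224.] 581.0 [ 605.6 -129.   102.5   43.    80.4]
```

The second course is even at about s −68, 0 and +68, with n equal. Next is the last case block.

play_rows(dp=[[0.026,0.026,0.5],[0.026,0.026,1.1],[0.026,0.026,1.7],[0.026,0.026,2.2],[0.026,0.026,2.4]], rot=[[0,0,0.02],[0,0,0.02],[0,0,0.02],[0,0,0.02],[0,0,0.02]])

```text
clock: 40.33
eef_pos: [492.6, 260.2, 12.2]
tcp_rot: [-3.14, 0.002, 0.957]
contact_force: [-0.8, -1.4, -0.2]
opening: 0.559
grasp_force: 0.0
```

play_rows(dp=[[0,0,0],[0,0,0.1],[0,0,0.2],[0,0,0.24],[0,0,0.24]], rot=[[0,0,0],[0,0,0],[0,0,0],[0,0,0],[0,0,0]])

```text
clock: 40.75
eef_pos: [493.7, 262.1, 5.0]
tcp_rot: [3.141, -0.001, 0.958]
contact_force: [0.7, 0.2, 0.3]
opening: 0.557
grasp_force: 0.0
```

```bash
python3 - <<'E'
from h import *
s=telemetry.sense(); print(s["eef_pos"],s["contact_force"],go([492.7,261.4,0],55))
E
```

```text
[493.72812882 262.07425792   4.98820348] [0.73979439 0.17737154 0.25194786] (array([-0.029, -0.011,  0.125]), array([ 0.004, -0.007, -0.02 ]))
```

play_rows(dp=[[-0.027,-0.011,0.04],[-0.027,-0.011,0.08],[-0.027,-0.011,0.11],[-0.027,-0.011,0.11]], rot=[[0,0,0],[0,0,0],[0,0,0],[0,0,0]])

```text
clock: 41.08
eef_pos: [492.2, 261.3, -0.0]
tcp_rot: [-3.141, 0.0, 0.958]
contact_force: [0.4, 0.0, -0.8]
opening: 0.557
grasp_force: 0.0
```

play_rows(dp=[[0,0,0],[0,0,0],[0,0,0],[0,0,0],[0,0,0]], rot=[[0,0,0],[0,0,0],[0,0,0],[0,0,0],[0,0,0]], fingers=0)

```text
clock: 41.5
eef_pos: [492.4, 261.4, 0.6]
tcp_rot: [-3.142, -0.0, 0.958]
contact_force: [-1.7, -0.2, 6.2]
opening: 0.342
grasp_force: 79.0
```

play_rows(dp=[[0,0,-0.4],[0,0,-1.0],[0,0,-1.7],[0,0,-2.5],[0,0,-3.4]], rot=[[0,0,0],[0,0,0],[0,0,0],[0,0,0],[0,0,0]])

```text
clock: 41.92
eef_pos: [490.8, 260.5, 135.9]
tcp_rot: [-3.14, 0.003, 0.958]
contact_force: [0.9, -0.6, -4.2]
opening: 0.342
grasp_force: 80.8
```

```bash
python3 - <<'E'
from h import *
s=telemetry.sense(); t=np.array([590.3,-211])-34*U; print(t,s["eef_pos"],np.degrees(s["tcp_rot"]),s["contact_force"],go([*t,125],80.2))
E
```

```text
[ 584.52   -244.5036] [490.83368436 260.54908039 135.94724185] [-179.90628185    0.18392485   54.88357801] [ 0.93891953 -0.55520787 -4.18403956] (array([-8.98 ,  9.179,  0.287]), array([-0.022,  0.027, -4.219]))
```

play_rows(dp=[[-0.6,0.61,0],[-1.2,1.22,0],[-1.8,1.84,0],[-2.4,2.45,0],[-2.993,3.06,0]], rot=[[0,0,0],[0,0,0],[0,0,0],[0,0,0],[0,0,0]])

```text
clock: 42.33
eef_pos: [522.9, 91.4, 135.7]
tcp_rot: [-3.141, 0.001, 0.958]
contact_force: [0.5, -0.8, -4.8]
opening: 0.339
grasp_force: 80.9
```

play_rows(dp=[[-0.6,0.61,0],[-1.2,1.22,0],[-1.8,1.84,0],[-2.4,2.45,0],[-2.993,3.06,0]], rot=[[0,0,0],[0,0,0],[0,0,0],[0,0,0],[0,0,0]])

```text
clock: 42.75
eef_pos: [554.1, -77.0, 135.5]
tcp_rot: [-3.14, 0.001, 0.958]
contact_force: [0.5, 0.0, -4.3]
opening: 0.342
grasp_force: 80.9
```

play_rows(dp=[[-0.6,0.61,0],[-1.2,1.22,0],[-1.8,1.84,0],[-2.4,2.45,0.1],[-2.993,3.06,0.2]], rot=[[0,0,-0.85],[0,0,-1.7],[0,0,-2.55],[0,0,-3.4],[0,0,-4.22]])

```text
clock: 43.17
eef_pos: [585.6, -245.3, 127.4]
tcp_rot: [-3.141, -0.0, 1.404]
contact_force: [1.3, 0.2, -4.4]
opening: 0.343
grasp_force: 80.9
```

play_rows(dp=[[0,0,0],[0,0,0.4],[0,0,0.8],[0,0,1.1],[0,0,1.1]], rot=[[0,0,0],[0,0,0],[0,0,0],[0,0,0],[0,0,0]])

```text
clock: 43.58
eef_pos: [583.6, -242.5, 80.8]
tcp_rot: [-3.136, -0.001, 1.399]
contact_force: [-0.2, 0.2, -5.4]
opening: 0.337
grasp_force: 80.9
```

play_rows(dp=[[0,0,0],[0,0,0],[0,0,0]], rot=[[0,0,0],[0,0,0],[0,0,0]])

```text
clock: 43.83
eef_pos: [586.8, -243.7, 85.1]
tcp_rot: [3.14, 0.0, 1.4]
contact_force: [0.5, 0.5, -4.0]
opening: 0.342
grasp_force: 80.9
```

```bash
python3 - <<'E'
from h import *
s=telemetry.sense(); print(s["eef_pos"],np.degrees(s["tcp_rot"]),s["contact_force"],go([584.5,-244.5,64.2],80.2))
E
```

```text
[ 586.81197342 -243.73220126   85.07384776] [1.79918646e+02 1.90929699e-02 8.02146401e+01] [ 0.46318137  0.48224293 -4.03590163] (array([-0.029, -0.054,  0.522]), array([0.014, 0.003, 0.002]))
```

play_rows(dp=[[-0.029,-0.054,0.1],[-0.029,-0.054,0.2],[-0.029,-0.054,0.3],[-0.029,-0.054,0.4],[-0.029,-0.054,0.44]], rot=[[0,0,0],[0,0,0],[0,0,0],[0,0,0],[0,0,0]])

```text
clock: 44.25
eef_pos: [583.3, -244.3, 65.7]
tcp_rot: [-3.141, -0.0, 1.4]
contact_force: [-0.8, -0.8, -4.3]
opening: 0.338
grasp_force: 80.9
```

play_rows(dp=[[0,0,0],[0,0,0],[0,0,0]], rot=[[0,0,0],[0,0,0],[0,0,0]])

```text
clock: 44.5
eef_pos: [583.9, -244.5, 66.6]
tcp_rot: [3.141, 0.0, 1.4]
contact_force: [-0.1, 0.3, -5.4]
opening: 0.34
grasp_force: 80.9
```

```bash
python3 - <<'E'
from h import *
s=telemetry.sense(); print(s["eef_pos"],np.degrees(s["tcp_rot"]),s["contact_force"],go([584.5,-244.5,64.2],80.2))
E
```

```text
[ 583.90728199 -244.52650502   66.58917353] [1.79991154e+02 3.07092953e-03 8.02006638e+01] [-0.11488691  0.32241963 -5.35299556] (array([0.003, 0.014, 0.06 ]), array([0.001, 0.001, 0.   ]))
```

play_rows(dp=[[0,0.01,0.02],[0,0.01,0.04],[0,0.01,0.06],[0,0.01,0.07],[0,0.01,0.07]], rot=[[0,0,0],[0,0,0],[0,0,0],[0,0,0],[0,0,0]])

```text
clock: 44.92
eef_pos: [584.4, -244.6, 64.6]
tcp_rot: [3.141, 0.0, 1.4]
contact_force: [-3.4, 2.1, 4.0]
opening: 0.339
grasp_force: 82.0
```

play_rows(dp=[[0,0,0],[0,0,0.01],[0,0,0.01]], rot=[[0,0,0],[0,0,0],[0,0,0]])

```text
clock: 45.17
eef_pos: [584.5, -244.6, 64.6]
tcp_rot: [3.141, 0.0, 1.4]
contact_force: [-4.0, 2.0, 10.1]
opening: 0.341
grasp_force: 82.6
```

play_rows(dp=[[0,0,0],[0,0,0],[0,0,0],[0,0,0],[0,0,0]], rot=[[0,0,0],[0,0,0],[0,0,0],[0,0,0],[0,0,0]], fingers=0.56)

```text
clock: 45.58
eef_pos: [584.3, -244.6, 63.3]
tcp_rot: [3.141, 0.0, 1.4]
contact_force: [1.0, -0.1, -0.3]
opening: 0.562
grasp_force: 0.0
```

play_rows(dp=[[0,0,-0.5],[0,0,-1.2],[0,0,-2.1],[0,0,-3.0],[0,0,-3.9]], rot=[[0,0,0],[0,0,0],[0,0,0],[0,0,0],[0,0,0]])

```text
clock: 46.0
eef_pos: [583.9, -244.4, 220.7]
tcp_rot: [-3.141, -0.0, 1.4]
contact_force: [0.8, -1.0, -1.3]
opening: 0.563
grasp_force: 0.0
```

play_rows(dp=[[0,0,-0.5],[0,0,-1],[0,0,-1.4],[0,0,-1.4],[0,0,-1.4]], rot=[[0,0,0],[0,0,0],[0,0,0],[0,0,0],[0,0,0]], fingers=0.4)

```text
clock: 46.42
eef_pos: [584.5, -244.7, 275.8]
tcp_rot: [3.14, 0.0, 1.4]
contact_force: [0.7, 0.6, -1.1]
opening: 0.398
grasp_force: 0.0
```

```bash
python3 - <<'E'
from h import *
print(telemetry.sense()["eef_pos"],go([633,277,270],125.5))
E
```

```text
[ 584.53700515 -244.66811362  275.77227693] (array([13.058, -1.026,  0.138]), array([ 0.013,  0.009, -7.55 ]))
```

play_rows(dp=[[0.87,-0.068,0],[1.74,-0.137,0],[2.61,-0.205,0],[3.48,-0.274,0],[4.353,-0.342,0]], rot=[[0,0,0],[0,0,0],[0,0,0],[0,0,0],[0,0,0]])

```text
clock: 46.83
eef_pos: [599.4, -69.1, 273.3]
tcp_rot: [-3.139, 0.0, 1.399]
contact_force: [0.7, 0.7, -1.0]
opening: 0.4
grasp_force: 0.0
```

play_rows(dp=[[0.87,-0.068,0],[1.74,-0.137,0],[2.61,-0.205,0],[3.48,-0.274,0],[4.353,-0.342,0]], rot=[[0,0,0],[0,0,0],[0,0,0],[0,0,0],[0,0,0]])

```text
clock: 47.25
eef_pos: [615.6, 104.9, 273.3]
tcp_rot: [-3.139, 0.001, 1.4]
contact_force: [1.3, -0.5, 0.4]
opening: 0.4
grasp_force: 0.0
```

play_rows(dp=[[0.87,-0.068,0],[1.74,-0.137,0],[2.61,-0.205,0],[3.48,-0.274,0],[4.353,-0.342,0]], rot=[[0,0,-0.75],[0,0,-1.5],[0,0,-2.25],[0,0,-3],[0,0,-3.775]])

```text
clock: 47.67
eef_pos: [631.8, 278.7, 273.1]
tcp_rot: [-3.139, 0.001, 1.799]
contact_force: [0.9, 0.0, 0.3]
opening: 0.399
grasp_force: 0.0
```

play_rows(dp=[[0,0,0],[0,0,0],[0,0,0],[0,0,0],[0,0,0]], rot=[[0,0,-0.75],[0,0,-1.5],[0,0,-2.25],[0,0,-3],[0,0,-3.775]])

```text
clock: 48.08
eef_pos: [631.8, 277.1, 272.8]
tcp_rot: [-3.139, -0.001, 2.195]
contact_force: [0.7, -0.7, -0.4]
opening: 0.403
grasp_force: 0.0
```

```bash
python3 - <<'E'
from h import *
f=grab("side"); a=f["color"][110:220,250:350]; b=f["color"][265:385,310:400]
print(telemetry.sense()["eef_pos"],go([633,277,161],125.5))
tops(f,102,215); tops(f,70,215)
g=grab("top"); tops(g,102,185); tops(g,70,185)
w=g["color"][200:275,355:500]
im=np.hstack([cv2.resize(a,(400,440),interpolation=3),cv2.resize(b,(330,440),interpolation=3)])
cv2.imwrite("pics/l1.png",im[:,:,::-1]); cv2.imwrite("pics/w1.png",cv2.resize(w,None,fx=5.4,fy=5.4,interpolation=3)[:,:,::-1])
P=lambda t:np.array([0,(162*(1-np.cos(t))+4*np.sin(t))/40,-(162*np.sin(t)+4*(np.cos(t)-1))/40])
th=np.linspace(1.91,0.0,26)
for k in range(0,25,5): print([[float(x) for x in (P(t)-P(th[k])).round(3)] for t in th[k+1:k+6]])
E
```

```text
[631.85390849 276.98151278 272.93116259] (array([-0.018,  0.032,  2.798]), array([-0.028, -0.006,  0.094]))
z 102 s -170.2..-114.7 n -15.7..12.4 [(np.float64(-114.7), np.float64(-14.2)), (np.float64(-170.2), np.float64(-13.8)), (np.float64(-169.8), np.float64(11.9)), (np.float64(-138.0), np.float64(11.5)), (np.float64(-136.0), np.float64(-10.7))]
z 102 s -117.0..-84.6 n -8.0..20.0 [(np.float64(-84.6), np.float64(18.3)), (np.float64(-87.5), np.float64(-7.1)), (np.float64(-117.0), np.float64(-6.0)), (np.float64(-114.2), np.float64(18.8))]
z 102 s -61.8..4.4 n -13.1..21.9 [(np.float64(4.0), np.float64(-10.7)), (np.float64(-59.2), np.float64(-8.3)), (np.float64(-61.4), np.float64(21.7)), (np.float64(4.4), np.float64(14.1))]
z 102 s 12.7..73.9 n -13.6..15.6 [(np.float64(73.5), np.float64(-13.4)), (np.float64(12.7), np.float64(-12.7)), (np.float64(13.1), np.float64(14.5)), (np.float64(70.8), np.float64(14.8))]
z 70 s -151.0..-93.3 n -13.8..15.4 [(np.float64(-93.3), np.float64(-12.2)), (np.float64(-151.0), np.float64(-11.9)), (np.float64(-150.6), np.float64(14.8)), (np.float64(-117.6), np.f
[... 2766 characters left out ...]
(130.9), np.float64(3.1)), (np.float64(132.2), np.float64(-20.9)), (np.float64(104.9), np.float64(-21.0)), (np.float64(105.7), np.float64(2.4))]
[[0.0, -0.293, -0.099], [0.0, -0.593, -0.175], [0.0, -0.898, -0.229], [0.0, -1.206, -0.258], [0.0, -1.515, -0.265]]
[[0.0, -0.309, 0.017], [0.0, -0.616, 0.058], [0.0, -0.918, 0.123], [0.0, -1.215, 0.21], [0.0, -1.505, 0.319]]
[[0.0, -0.28, 0.131], [0.0, -0.55, 0.284], [0.0, -0.806, 0.456], [0.0, -1.049, 0.648], [0.0, -1.277, 0.857]]
[[0.0, -0.211, 0.226], [0.0, -0.404, 0.468], [0.0, -0.578, 0.724], [0.0, -0.732, 0.992], [0.0, -0.866, 1.272]]
[[0.0, -0.111, 0.289], [0.0, -0.201, 0.585], [0.0, -0.267, 0.887], [0.0, -0.31, 1.194], [0.0, -0.329, 1.503]]
```

View pics/l1.png

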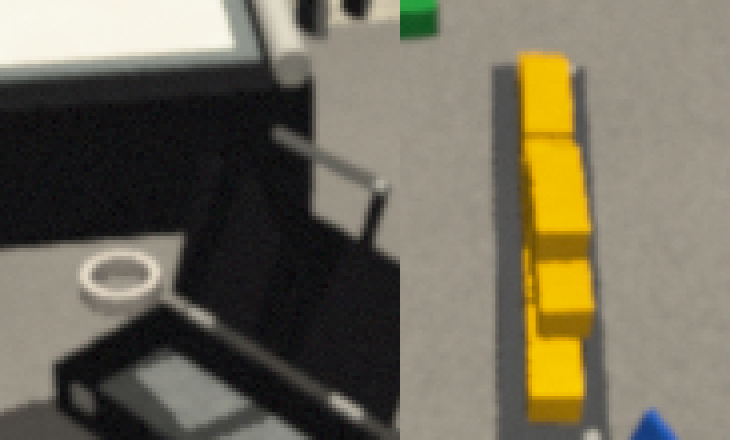

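The picture shows the lid still open and the case empty. On the wall, the near-end second-course block has shifted about +5 mm in n, and the third-course block on it is skewed about 5° with its near end moved. It looks like the knock described in the task. I'll mend the wall before shutting the lid, moving the top block to the other third-course joint and then re-seating the shifted one.

```bash
python3 - <<'E'
from h import *
print(telemetry.sense()["eef_pos"],go([587.1,-244.4,150],82.5))
f=grab("side"); m=ymask(f); 
for c in blobs(m,40): print(c[:,0].mean(0).round(),cv2.contourArea(c))
E
```

```text
[631.93512388 276.93495659 273.14259155] (array([-9.949, -8.487,  3.097]), array([-2.70e-02,  5.00e-03,  7.18e+00]))
[351. 330.] 1622.0
```

play_rows(dp=[[-0.663,-0.566,0],[-1.326,-1.132,0],[-1.99,-1.697,0],[-2.653,-2.263,0],[-3.316,-2.829,0]], rot=[[0,0,0],[0,0,0],[0,0,0],[0,0,0],[0,0,0]], fingers=0.65)

```text
clock: 48.65
eef_pos: [616.8, 102.0, 274.4]
tcp_rot: [-3.141, -0.0, 2.188]
contact_force: [0.3, 0.6, 0.5]
opening: 0.649
grasp_force: 0.0
```

play_rows(dp=[[-0.663,-0.566,0.2],[-1.326,-1.132,0.4],[-1.99,-1.697,0.6],[-2.653,-2.263,0.8],[-3.316,-2.829,1.0]], rot=[[0,0,0],[0,0,0],[0,0,0],[0,0,0],[0,0,0]])

```text
clock: 49.07
eef_pos: [601.7, -71.8, 234.3]
tcp_rot: [-3.141, -0.0, 2.187]
contact_force: [0.8, 0.2, 0.1]
opening: 0.65
grasp_force: 0.0
```

play_rows(dp=[[-0.663,-0.566,0.2],[-1.326,-1.132,0.6],[-1.99,-1.697,1.0],[-2.653,-2.263,1.5],[-3.316,-2.829,2.0]], rot=[[0,0,1.1],[0,0,2.2],[0,0,3.3],[0,0,4.4],[0,0,5.5]])

```text
clock: 49.48
eef_pos: [586.7, -245.6, 154.1]
tcp_rot: [3.142, -0.0, 1.605]
contact_force: [-0.1, 0.8, -0.6]
opening: 0.649
grasp_force: 0.0
```

play_rows(dp=[[0,0,0],[0,0,0.2],[0,0,0.5],[0,0,0.7],[0,0,0.7]], rot=[[0,0,0.9],[0,0,1.68],[0,0,1.68],[0,0,1.68],[0,0,1.68]])

```text
clock: 49.9
eef_pos: [585.9, -243.0, 124.7]
tcp_rot: [-3.138, -0.001, 1.44]
contact_force: [0.4, 0.8, -0.0]
opening: 0.65
grasp_force: 0.0
```

play_rows(dp=[[0,0,0],[0,0,0],[0,0,0]], rot=[[0,0,0],[0,0,0],[0,0,0]])

```text
clock: 50.15
eef_pos: [587.9, -243.7, 127.9]
tcp_rot: [3.141, 0.0, 1.44]
contact_force: [0.2, -0.0, 0.5]
opening: 0.65
grasp_force: 0.0
```

```bash
python3 - <<'E'
from h import *
s=telemetry.sense(); print(s["eef_pos"],np.degrees(s["tcp_rot"]),go([587.1,-244.4,66],82.5))
E
```

```text
[ 587.85141802 -243.71355796  127.91797122] [1.79944919e+02 1.64317783e-02 8.24829704e+01] (array([-0.019, -0.018,  1.548]), array([ 0.009,  0.003, -0.003]))
```

play_rows(dp=[[-0.019,-0.018,0.4],[-0.019,-0.018,0.8],[-0.019,-0.018,1.2],[-0.019,-0.018,1.45],[-0.019,-0.018,1.54]], rot=[[0,0,0],[0,0,0],[0,0,0],[0,0,0],[0,0,0]])

```text
clock: 50.57
eef_pos: [585.9, -244.1, 64.5]
tcp_rot: [-3.14, -0.0, 1.439]
contact_force: [-0.3, -0.3, -0.1]
opening: 0.648
grasp_force: 0.0
```

play_rows(dp=[[0,0,0],[0,0,0],[0,0,0]], rot=[[0,0,0],[0,0,0],[0,0,0]])

```text
clock: 50.82
eef_pos: [587.3, -244.8, 66.8]
tcp_rot: [3.14, 0.0, 1.439]
contact_force: [-1.0, 0.3, 1.3]
opening: 0.65
grasp_force: 0.0
```

play_rows(dp=[[0,0,0],[0,0,0],[0,0,0],[0,0,0],[0,0,0]], rot=[[0,0,0],[0,0,0],[0,0,0],[0,0,0],[0,0,0]], fingers=0)

```text
clock: 51.23
eef_pos: [586.7, -244.7, 67.0]
tcp_rot: [3.141, 0.0, 1.439]
contact_force: [-3.1, 1.3, 7.7]
opening: 0.334
grasp_force: 78.4
```

play_rows(dp=[[0,0,-0.2],[0,0,-0.5],[0,0,-0.7],[0,0,-0.7],[0,0,-0.7]], rot=[[0,0,0],[0,0,0],[0,0,0],[0,0,0],[0,0,0]])

```text
clock: 51.65
eef_pos: [587.1, -244.8, 94.6]
tcp_rot: [3.14, 0.0, 1.439]
contact_force: [0.1, 0.1, -5.4]
opening: 0.334
grasp_force: 79.4
```

```bash
python3 - <<'E'
from h import *
s=telemetry.sense(); print(s["eef_pos"],np.degrees(s["tcp_rot"]),s["contact_force"],go([596.1,-177.5,84],80.2))
E
```

```text
[ 587.08299558 -244.79796124   94.61944407] [1.79907513e+02 2.58053844e-02 8.24207339e+01] [ 0.09003742  0.12812909 -5.40993504] (array([1.698e+00, 1.000e-03, 2.650e-01]), array([0.015, 0.004, 0.37 ]))
```

play_rows(dp=[[0.33,0,0],[0.7,0,0],[1.05,0,0],[1.4,0,0],[1.67,0,0.1]], rot=[[0,0,0.1],[0,0,0.2],[0,0,0.37],[0,0,0.37],[0,0,0.37]])

```text
clock: 52.07
eef_pos: [595.7, -177.2, 89.9]
tcp_rot: [3.141, -0.0, 1.4]
contact_force: [0.8, -0.4, -4.5]
opening: 0.336
grasp_force: 79.4
```

play_rows(dp=[[0,0,0.1],[0,0,0.3],[0,0,0.3],[0,0,0.3]], rot=[[0,0,0],[0,0,0],[0,0,0],[0,0,0]])

```text
clock: 52.4
eef_pos: [594.6, -178.7, 76.7]
tcp_rot: [-3.14, 0.0, 1.4]
contact_force: [0.2, -0.0, -4.5]
opening: 0.334
grasp_force: 79.7
```

play_rows(dp=[[0,0,0],[0,0,0],[0,0,0]], rot=[[0,0,0],[0,0,0],[0,0,0]])

```text
clock: 52.65
eef_pos: [595.5, -178.8, 77.9]
tcp_rot: [3.141, 0.0, 1.399]
contact_force: [0.2, 0.0, -4.8]
opening: 0.331
grasp_force: 79.7
```

```bash
python3 - <<'E'
from h import *
s=telemetry.sense(); print(s["eef_pos"],np.degrees(s["tcp_rot"]),s["contact_force"],go([595.9,-178.5,67],80.2))
E
```

```text
[ 595.49320522 -178.7816489    77.94309927] [1.79973335e+02 5.70654275e-03 8.01741883e+01] [ 0.23095929  0.0195171  -4.8269735 ] (array([0.009, 0.009, 0.274]), array([ 0.004,  0.001, -0.004]))
```

play_rows(dp=[[0.009,0.009,0.08],[0.009,0.009,0.16],[0.009,0.009,0.23],[0.009,0.009,0.25],[0.009,0.009,0.25]], rot=[[0,0,0],[0,0,0],[0,0,0],[0,0,0],[0,0,0]])

```text
clock: 53.07
eef_pos: [595.5, -178.0, 67.4]
tcp_rot: [-3.141, -0.0, 1.4]
contact_force: [-0.2, -0.4, -5.2]
opening: 0.332
grasp_force: 79.7
```

play_rows(dp=[[0,0,0],[0,0,0.01],[0,0,0.02]], rot=[[0,0,0],[0,0,0],[0,0,0]])

```text
clock: 53.32
eef_pos: [595.9, -178.1, 67.1]
tcp_rot: [3.141, 0.0, 1.4]
contact_force: [-1.4, 1.6, 1.1]
opening: 0.332
grasp_force: 80.4
```

```bash
python3 - <<'E'
from h import *
s=telemetry.sense(); print(s["eef_pos"],np.degrees(s["tcp_rot"]),s["contact_force"],go([595.9,-178.5,67],80.2))
E
```

```text
[ 595.91148243 -178.08069173   67.13874775] [1.79981668e+02 2.55683350e-03 8.02018510e+01] [-1.43426751  1.56392143  1.10522735] (array([-0.01 ,  0.001,  0.003]), array([0.003, 0.   , 0.   ]))
```

Contact. I'll release, lift and move off to the −s end to look at the wall.

play_rows(dp=[[0,0,0],[0,0,0],[0,0,0],[0,0,0],[0,0,0]], rot=[[0,0,0],[0,0,0],[0,0,0],[0,0,0],[0,0,0]], fingers=0.62)

```text
clock: 53.73
eef_pos: [596.0, -178.1, 67.2]
tcp_rot: [3.141, 0.0, 1.4]
contact_force: [-0.4, -0.4, 0.3]
opening: 0.621
grasp_force: 0.0
```

play_rows(dp=[[0,0,-0.5],[0,0,-1],[0,0,-1.7],[0,0,-2.4],[0,0,-2.6]], rot=[[0,0,0],[0,0,0],[0,0,0],[0,0,0],[0,0,0]])

```text
clock: 54.15
eef_pos: [598.0, -178.7, 175.5]
tcp_rot: [3.136, 0.001, 1.4]
contact_force: [0.7, 0.1, 0.1]
opening: 0.62
grasp_force: 0.0
```

play_rows(dp=[[0.3,-0.8,0],[0.6,-1.6,0],[0.9,-2.4,0],[1.2,-3.2,0],[1.5,-4.0,0]], rot=[[0,0,0],[0,0,0],[0,0,0],[0,0,0],[0,0,0]])

```text
clock: 54.57
eef_pos: [446.6, -91.0, 170.5]
tcp_rot: [-3.141, -0.0, 1.399]
contact_force: [1.4, 0.8, 0.8]
opening: 0.623
grasp_force: 0.0
```

play_rows(dp=[[0.8,0,0],[1.6,0,0],[2.4,0,0],[3.2,0,0],[4,0,0]], rot=[[0,0,0],[0,0,0],[0,0,0],[0,0,0],[0,0,0]])

```text
clock: 54.98
eef_pos: [475.5, 67.5, 171.0]
tcp_rot: [3.141, -0.0, 1.4]
contact_force: [0.6, -0.9, 0.0]
opening: 0.621
grasp_force: 0.0
```

```bash
python3 - <<'E'
from h import *
print(telemetry.sense()["eef_pos"])
f=grab("side"); tops(f,102,215); tops(f,70,215)
g=grab("top"); tops(g,102,185); tops(g,70,185)
w=g["color"][200:275,355:500];b=f["color"][265:385,310:400]
cv2.imwrite("pics/w2.png",np.hstack([cv2.resize(w,(560,290),interpolation=3),cv2.resize(b,(217,290),interpolation=3)])[:,:,::-1])
E
```

```text
[475.46910041  67.45878509 170.95944698]
z 102 s -170.2..-114.7 n -15.6..12.4 [(np.float64(-114.7), np.float64(-14.2)), (np.float64(-170.2), np.float64(-13.8)), (np.float64(-169.8), np.float64(11.9)), (np.float64(-138.0), np.float64(11.5)), (np.float64(-136.0), np.float64(-10.7))]
z 102 s -117.0..-21.1 n -12.3..20.0 [(np.float64(-21.4), np.float64(-11.5)), (np.float64(-51.3), np.float64(-12.3)), (np.float64(-56.4), np.float64(4.8)), (np.float64(-59.2), np.float64(-8.3)), (np.float64(-114.6), np.float64(-8.0)), (np.float64(-116.7), np.float64(14.6)), (np.float64(-92.1), np.float64(20.0)), (np.float64(-23.8), np.float64(15.0))]
z 102 s 4.1..73.9 n -13.6..18.9 [(np.float64(73.5), np.float64(-13.4)), (np.float64(6.9), np.float64(-10.6)), (np.float64(4.4), np.float64(16.3)), (np.float64(70.8), np.float64(14.8))]
z 70 s -151.0..-93.3 n -13.7..15.4 [(np.float64(-93.3), np.float64(-12.2)), (np.float64(-151.0), np.float64(-11.9)), (np.float64(-150.6), np.float64(14.8)), (np.float64(-117.6), np.float64(14.4)), (np.float64(-115.5), np.float64(-8.7))]
z 70 s -95.7..4.1 n -10.3..23.3 [(np.float64
[... 2007 characters left out ...]
3.2 n -22.6..4.8 [(np.float64(133.1), np.float64(2.6)), (np.float64(132.2), np.float64(-20.9)), (np.float64(104.9), np.float64(-21.0)), (np.float64(106.2), np.float64(4.7))]
z 70 s -29.9..62.4 n -13.4..25.5 [(np.float64(62.4), np.float64(22.9)), (np.float64(61.3), np.float64(-2.9)), (np.float64(-2.6), np.float64(-5.5)), (np.float64(0.3), np.float64(-13.2)), (np.float64(-28.8), np.float64(-12.8)), (np.float64(-27.7), np.float64(15.0)), (np.float64(-5.3), np.float64(14.0)), (np.float64(6.1), np.float64(25.3))]
z 70 s 68.1..99.2 n -13.4..16.2 [(np.float64(99.1), np.float64(13.6)), (np.float64(97.8), np.float64(-12.1)), (np.float64(70.6), np.float64(-12.3)), (np.float64(70.1), np.float64(16.2))]
```

The top block on the s=+34 joint is well placed. A is still at about s +3 and n +3, so I'll regrip and re-seat it.

```bash
python3 - <<'E'
from h import *
print(telemetry.sense()["eef_pos"],go([579.3,-275,130],80.2))
E
```

```text
[476.29573808  69.56179217 170.95972675] (array([-8.064,  3.977,  1.016]), array([ 0.008, -0.013,  0.03 ]))
```

play_rows(dp=[[-0.806,0.398,0],[-1.612,0.796,0],[-2.418,1.194,0],[-3.224,1.592,0],[-4.032,1.989,0]], rot=[[0,0,0],[0,0,0],[0,0,0],[0,0,0],[0,0,0]])

```text
clock: 55.5
eef_pos: [526.3, -108.6, 170.8]
tcp_rot: [-3.141, 0.0, 1.4]
contact_force: [1.1, 1.3, -0.5]
opening: 0.619
grasp_force: 0.0
```

play_rows(dp=[[-0.806,0.398,0],[-1.612,0.796,0],[-2.418,1.194,0.2],[-3.224,1.592,0.5],[-4.032,1.989,1.0]], rot=[[0,0,0],[0,0,0],[0,0,0],[0,0,0],[0,0,0.03]])

```text
clock: 55.92
eef_pos: [578.3, -282.0, 131.9]
tcp_rot: [3.139, 0.001, 1.396]
contact_force: [0.6, -0.1, -0.1]
opening: 0.621
grasp_force: 0.0
```

play_rows(dp=[[0,0,0.5],[0,0,1.0],[0,0,1.5],[0,0,1.6],[0,0,1.6]], rot=[[0,0,0],[0,0,0],[0,0,0],[0,0,0],[0,0,0]])

```text
clock: 56.33
eef_pos: [575.8, -278.8, 65.2]
tcp_rot: [-3.138, -0.001, 1.396]
contact_force: [0.5, 0.3, -0.3]
opening: 0.622
grasp_force: 0.0
```

play_rows(dp=[[0,0,0],[0,0,0],[0,0,0]], rot=[[0,0,0],[0,0,0],[0,0,0]])

```text
clock: 56.58
eef_pos: [578.3, -279.3, 68.4]
tcp_rot: [3.139, 0.001, 1.397]
contact_force: [0.8, -0.3, -0.2]
opening: 0.619
grasp_force: 0.0
```

```bash
python3 - <<'E'
from h import *
s=telemetry.sense(); print(s["eef_pos"],np.degrees(s["tcp_rot"]),go([579.3,-275,32],80.2))
E
```

```text
[ 578.31048603 -279.33851612   68.4379654 ] [1.79873272e+02 4.00146237e-02 8.00353649e+01] (array([0.112, 0.004, 0.911]), array([ 0.021,  0.007, -0.027]))
```

play_rows(dp=[[0.1,0,0.3],[0.1,0,0.6],[0.1,0,0.8],[0.1,0,0.9],[0.1,0,0.91]], rot=[[0.02,0,-0.027],[0.02,0,-0.027],[0.02,0,-0.027],[0.02,0,-0.027],[0.02,0,-0.027]])

```text
clock: 57.0
eef_pos: [577.1, -274.4, 28.7]
tcp_rot: [-3.137, -0.001, 1.4]
contact_force: [-1.0, 0.9, 0.2]
opening: 0.619
grasp_force: 0.0
```

play_rows(dp=[[0,0,0],[0,0,0],[0,0,0]], rot=[[0,0,0],[0,0,0],[0,0,0]])

```text
clock: 57.25
eef_pos: [578.5, -275.2, 30.9]
tcp_rot: [-3.14, 0.0, 1.399]
contact_force: [-0.3, 0.4, -0.0]
opening: 0.619
grasp_force: 0.0
```

```bash
python3 - <<'E'
from h import *
s=telemetry.sense(); print(s["eef_pos"],np.degrees(s["tcp_rot"]),s["contact_force"],go([579,-275,32],80.2))
E
```

```text
[ 578.45922138 -275.19879948   30.88975271] [-1.79917178e+02  1.04221275e-02  8.01803959e+01] [-0.33840488  0.44885553 -0.04688099] (array([ 0.007,  0.012, -0.028]), array([-0.014,  0.002, -0.003]))
```

play_rows(dp=[[0,0.01,-0.02],[0,0.01,-0.02],[0,0.01,-0.02],[0,0.01,-0.02],[0,0.01,-0.02]], rot=[[0,0,0],[0,0,0],[0,0,0],[0,0,0],[0,0,0]], fingers=0)

```text
clock: 57.67
eef_pos: [579.8, -275.7, 32.7]
tcp_rot: [3.141, 0.001, 1.399]
contact_force: [0.6, -1.0, 6.1]
opening: 0.34
grasp_force: 79.0
```

play_rows(dp=[[0,0,-0.04],[-0.04,0,-0.06],[-0.08,0,-0.06],[-0.08,0,-0.06],[-0.08,0,-0.06]], rot=[[0,0,0],[0,0,0],[0,0,0],[0,0,0],[0,0,0]])

```text
clock: 58.08
eef_pos: [577.5, -278.2, 33.3]
tcp_rot: [-3.139, -0.0, 1.399]
contact_force: [0.0, 0.1, -4.8]
opening: 0.341
grasp_force: 79.4
```

```bash
python3 - <<'E'
from h import *
s=telemetry.sense(); print(s["eef_pos"],np.degrees(s["tcp_rot"]),s["contact_force"],go([578.8,-278.1,32],80.2))
E
```

```text
[ 577.52164944 -278.21577537   33.27065399] [-1.79830079e+02 -1.54102540e-02  8.01667014e+01] [ 0.04349546  0.07502813 -4.78787809] (array([0.008, 0.031, 0.032]), array([-0.028, -0.003, -0.006]))
```

play_rows(dp=[[0,0.02,0.01],[0,0.02,0.02],[0,0.02,0.02],[0,0.02,0.02]], rot=[[0,0,0],[0,0,0],[0,0,0],[0,0,0]])

```text
clock: 58.42
eef_pos: [578.7, -278.3, 32.8]
tcp_rot: [-3.139, -0.0, 1.4]
contact_force: [0.4, -0.9, -4.1]
opening: 0.339
grasp_force: 79.5
```

```bash
python3 - <<'E'
from h import *
s=telemetry.sense(); print(s["eef_pos"],np.degrees(s["tcp_rot"]),s["contact_force"],go([578.8,-278.1,32],80.2))
E
```

```text
[ 578.73861102 -278.32915428   32.84710766] [-1.79872366e+02 -8.73985294e-04  8.01877360e+01] [ 0.38899063 -0.88992426 -4.05145305] (array([0.006, 0.001, 0.021]), array([-0.021, -0.   , -0.002]))
```

play_rows(dp=[[0,0,0.01],[0,0,0.02],[0,0,0.025],[0,0,0.025]], rot=[[0,0,0],[0,0,0],[0,0,0],[0,0,0]])

```text
clock: 58.75
eef_pos: [578.8, -278.3, 32.8]
tcp_rot: [-3.14, 0.0, 1.399]
contact_force: [-3.5, 2.1, 5.7]
opening: 0.344
grasp_force: 80.7
```

play_rows(dp=[[0,0,0],[0,0,0],[0,0,0],[0,0,0],[0,0,0]], rot=[[0,0,0],[0,0,0],[0,0,0],[0,0,0],[0,0,0]], fingers=0.56)

```text
clock: 59.17
eef_pos: [579.0, -278.5, 31.9]
tcp_rot: [-3.14, 0.0, 1.399]
contact_force: [-0.5, 0.2, 0.9]
opening: 0.563
grasp_force: 0.0
```

play_rows(dp=[[0,0,-0.5],[0,0,-1.2],[0,0,-2.1],[0,0,-3.0],[0,0,-3.9]], rot=[[0,0,0],[0,0,0],[0,0,0],[0,0,0],[0,0,0]])

```text
clock: 59.58
eef_pos: [578.8, -278.3, 189.4]
tcp_rot: [-3.139, -0.0, 1.399]
contact_force: [1.4, -0.3, -0.1]
opening: 0.561
grasp_force: 0.0
```

play_rows(dp=[[0,0,-0.6],[0,0,-1.3],[0,0,-2.0],[0,0,-2.3],[0,0,-2.3]], rot=[[0,0,0],[0,0,0],[0,0,0],[0,0,0],[0,0,0]], fingers=0.4)

```text
clock: 60.0
eef_pos: [580.8, -279.2, 283.3]
tcp_rot: [3.138, 0.002, 1.399]
contact_force: [-1.1, -0.7, -0.7]
opening: 0.4
grasp_force: 0.0
```

```bash
python3 - <<'E'
from h import *
print(telemetry.sense()["eef_pos"],go([633,277,270],125.5))
E
```

```text
[ 580.83117621 -279.24055607  283.32023064] (array([13.925, -1.088,  0.307]), array([ 0.025,  0.027, -7.553]))
```

play_rows(dp=[[0.93,-0.073,0],[1.86,-0.145,0],[2.79,-0.218,0],[3.71,-0.29,0],[4.642,-0.363,0]], rot=[[0,0,0],[0,0,0],[0,0,0],[0,0,0],[0,0,0]])

```text
clock: 60.42
eef_pos: [595.7, -91.4, 277.8]
tcp_rot: [-3.137, 0.0, 1.399]
contact_force: [0.7, -1.1, -0.2]
opening: 0.403
grasp_force: 0.0
```

play_rows(dp=[[0.93,-0.073,0],[1.86,-0.145,0],[2.79,-0.218,0],[3.71,-0.29,0],[4.642,-0.363,0]], rot=[[0,0,0],[0,0,0],[0,0,0],[0,0,0],[0,0,0]])

```text
clock: 60.83
eef_pos: [613.1, 94.1, 277.8]
tcp_rot: [-3.137, 0.001, 1.399]
contact_force: [0.5, -0.2, -0.4]
opening: 0.4
grasp_force: 0.0
```

play_rows(dp=[[0.93,-0.073,0],[1.86,-0.145,0],[2.79,-0.218,0],[3.71,-0.29,0],[4.642,-0.363,0.2]], rot=[[0,0,-0.75],[0,0,-1.5],[0,0,-2.25],[0,0,-3],[0,0,-3.775]])

```text
clock: 61.25
eef_pos: [631.2, 279.7, 271.1]
tcp_rot: [-3.14, -0.001, 1.799]
contact_force: [1.0, 0.1, 0.2]
opening: 0.399
grasp_force: 0.0
```

play_rows(dp=[[0,0,0],[0,0,0],[0,0,0],[0,0,0],[0,0,0]], rot=[[0,0,-0.75],[0,0,-1.5],[0,0,-2.25],[0,0,-3],[0,0,-3.775]])

```text
clock: 61.67
eef_pos: [630.5, 277.7, 269.3]
tcp_rot: [-3.137, -0.002, 2.194]
contact_force: [1.2, -0.2, -0.6]
opening: 0.402
grasp_force: 0.0
```

```bash
python3 - <<'E'
from h import *
print(telemetry.sense()["eef_pos"],go([633,277,161],125.5))
f=grab("side"); tops(f,70,215)
g=grab("top"); tops(g,70,185)
for c in blobs(ymask(f),20)+blobs(ymask(g),20): print(c[:,0].mean(0).round())
E
```

```text
[630.47019869 277.73758446 269.27433687] (array([-0.058,  0.053,  2.707]), array([-0.044, -0.021,  0.037]))
z 70 s -151.0..-117.7 n -13.7..15.4 [(np.float64(-120.4), np.float64(-13.0)), (np.float64(-151.0), np.float64(-11.9)), (np.float64(-150.6), np.float64(14.8)), (np.float64(-120.0), np.float64(14.3))]
z 70 s -98.2..-38.0 n -11.0..19.1 [(np.float64(-38.4), np.float64(-10.6)), (np.float64(-95.8), np.float64(-10.2)), (np.float64(-97.9), np.float64(17.5)), (np.float64(-38.0), np.float64(18.4))]
z 70 s -30.1..4.1 n -10.3..18.0 [(np.float64(3.7), np.float64(-9.4)), (np.float64(-27.4), np.float64(-10.3)), (np.float64(-29.8), np.float64(14.3)), (np.float64(1.2), np.float64(18.0))]
z 70 s 30.2..105.8 n -11.6..22.1 [(np.float64(102.4), np.float64(-11.5)), (np.float64(33.2), np.float64(-8.6)), (np.float64(30.6), np.float64(19.5)), (np.float64(99.6), np.float64(17.9))]
z 70 s -124.4..-37.4 n -21.6..14.5 [(np.float64(-37.6), np.float64(10.4)), (np.float64(-40.0), np.float64(-12.4)), (np.float64(-100.6), np.float64(-13.2)), (np.float64(-95.4), np.float64(-21.5)), (np.float64(-124.3), np.float6
[... 266 characters left out ...]
(-3.8)), (np.float64(-0.2), np.float64(5.7)), (np.float64(-1.8), np.float64(-12.7)), (np.float64(-28.8), np.float64(-12.8)), (np.float64(-28.1), np.float64(12.7)), (np.float64(-3.1), np.float64(13.4)), (np.float64(-2.8), np.float64(4.0)), (np.float64(3.5), np.float64(23.6))]
z 70 s 68.1..98.7 n -12.8..14.0 [(np.float64(98.6), np.float64(11.3)), (np.float64(97.8), np.float64(-12.1)), (np.float64(70.6), np.float64(-12.3)), (np.float64(69.6), np.float64(13.9))]
z 70 s 104.8..132.7 n -22.0..4.2 [(np.float64(130.9), np.float64(3.1)), (np.float64(132.2), np.float64(-20.9)), (np.float64(104.9), np.float64(-21.0)), (np.float64(105.7), np.float64(2.4))]
[351. 330.]
[467. 242.]
[426. 229.]
[386. 222.]
```

The wall reads correctly again. Now I'll grip the bar and shut the lid.

play_rows(dp=[[-0.05,0.05,0.5],[-0.05,0.05,1.1],[-0.05,0.05,1.7],[-0.05,0.05,2.0],[-0.05,0.05,2.0]], rot=[[0,0,0.04],[0,0,0.04],[0,0,0.04],[0,0,0.04],[0,0,0.04]])

```text
clock: 62.18
eef_pos: [631.7, 276.4, 187.6]
tcp_rot: [-3.134, -0.003, 2.184]
contact_force: [0.4, 0.3, -0.4]
opening: 0.398
grasp_force: 0.0
```

play_rows(dp=[[0,0,0.2],[0,0,0.4],[0,0,0.6],[0,0,0.7],[0,0,0.7]], rot=[[0,0,0],[0,0,0],[0,0,0],[0,0,0],[0,0,0]])

```text
clock: 62.6
eef_pos: [633.5, 277.2, 163.1]
tcp_rot: [-3.139, -0.002, 2.186]
contact_force: [-0.9, -0.0, -0.7]
opening: 0.398
grasp_force: 0.0
```

play_rows(dp=[[0,0,0],[0,0,0],[0,0,0],[0,0,0],[0,0,0]], rot=[[0,0,0],[0,0,0],[0,0,0],[0,0,0],[0,0,0]], fingers=0, grip_force=30)

```text
clock: 63.02
eef_pos: [633.7, 277.2, 164.6]
tcp_rot: [-3.14, -0.001, 2.186]
contact_force: [-4.0, -2.3, 5.7]
opening: 0.093
grasp_force: 29.7
```

play_rows(dp=[[0,-0.293,-0.099],[0,-0.593,-0.175],[0,-0.898,-0.229],[0,-1.206,-0.258],[0,-1.515,-0.265]], rot=[[0,0,0],[0,0,0],[0,0,0],[0,0,0],[0,0,0]])

```text
clock: 63.43
eef_pos: [586.1, 242.9, 177.3]
tcp_rot: [3.136, 0.0, 2.186]
contact_force: [1.8, 0.0, 13.8]
opening: 0.093
grasp_force: 29.5
```

play_rows(dp=[[0,-0.309,0.017],[0,-0.616,0.058],[0,-0.918,0.123],[0,-1.215,0.21],[0,-1.505,0.319]], rot=[[0,0,0],[0,0,0],[0,0,0],[0,0,0],[0,0,0]])

```text
clock: 63.85
eef_pos: [536.1, 206.9, 163.8]
tcp_rot: [3.139, 0.001, 2.186]
contact_force: [1.5, -5.6, 7.7]
opening: 0.092
grasp_force: 36.9
```

play_rows(dp=[[0,-0.28,0.131],[0,-0.55,0.284],[0,-0.806,0.456],[0,-1.049,0.648],[0,-1.277,0.857]], rot=[[0,0,0],[0,0,0],[0,0,0],[0,0,0],[0,0,0]])

```text
clock: 64.27
eef_pos: [494.2, 176.7, 128.6]
tcp_rot: [3.14, 0.002, 2.187]
contact_force: [6.1, -7.5, 0.8]
opening: 0.095
grasp_force: 38.8
```

play_rows(dp=[[0,-0.211,0.226],[0,-0.404,0.468],[0,-0.578,0.724],[0,-0.732,0.992],[0,-0.866,1.272]], rot=[[0,0,0],[0,0,0],[0,0,0],[0,0,0],[0,0,0]])

```text
clock: 64.68
eef_pos: [465.7, 156.3, 77.3]
tcp_rot: [-3.142, 0.002, 2.187]
contact_force: [6.8, -12.2, 1.1]
opening: 0.095
grasp_force: 40.5
```

play_rows(dp=[[0,-0.111,0.289],[0,-0.201,0.585],[0,-0.267,0.887],[0,-0.31,1.194],[0,-0.325,1.45]], rot=[[0,0,0],[0,0,0],[0,0,0],[0,0,0],[0,0,0]])

```text
clock: 65.1
eef_pos: [454.0, 148.1, 18.6]
tcp_rot: [-3.139, 0.002, 2.188]
contact_force: [3.1, -20.2, 1.7]
opening: 0.093
grasp_force: 42.1
```

play_rows(dp=[[0,0,0],[0,0,0.02],[0,0,0.04]], rot=[[0,0,0],[0,0,0],[0,0,0]])

```text
clock: 65.35
eef_pos: [453.2, 148.7, 17.1]
tcp_rot: [-3.138, -0.0, 2.187]
contact_force: [1.3, -13.9, -0.4]
opening: 0.089
grasp_force: 41.7
```

play_rows(dp=[[0,0,0],[0,0,0],[0,0,0],[0,0,0],[0,0,0]], rot=[[0,0,0],[0,0,0],[0,0,0],[0,0,0],[0,0,0]], fingers=0.36)

```text
clock: 65.77
eef_pos: [454.5, 151.1, 17.6]
tcp_rot: [-3.141, -0.001, 2.186]
contact_force: [-0.1, -0.3, 0.5]
opening: 0.361
grasp_force: 0.0
```

play_rows(dp=[[0,0,-0.4],[0,0,-1.1],[0,0,-1.9],[0,0,-2.7],[0,0,-3.5]], rot=[[0,0,0],[0,0,0],[0,0,0],[0,0,0],[0,0,0]])

```text
clock: 66.18
eef_pos: [454.3, 150.8, 158.9]
tcp_rot: [-3.14, -0.002, 2.186]
contact_force: [0.5, 0.4, 0.4]
opening: 0.361
grasp_force: 0.0
```

play_rows(dp=[[0,-0.4,-0.4],[0,-0.8,-0.8],[0,-1.2,-1.2],[0,-1.6,-1.2],[0,-2,-1.2]], rot=[[0,0,0],[0,0,0],[0,0,0],[0,0,0],[0,0,0]])

```text
clock: 66.6
eef_pos: [389.4, 104.5, 206.6]
tcp_rot: [3.141, -0.001, 2.186]
contact_force: [-0.5, -0.5, -0.3]
opening: 0.36
grasp_force: 0.0
```

play_rows(dp=[[0,0,0],[0,0,0],[0,0,0],[0,0,0],[0,0,0]], rot=[[0,0,0],[0,0,0],[0,0,0],[0,0,0],[0,0,0]])

```text
clock: 67.02
eef_pos: [389.9, 104.9, 205.4]
tcp_rot: [-3.14, -0.002, 2.186]
contact_force: [0.3, 0.4, -0.3]
opening: 0.361
grasp_force: 0.0
```

```bash
python3 - <<'E'
from h import *
f=grab("side"); g=grab("top")
tops(f,70,215); tops(g,70,185)
a=cv2.resize(f["color"][150:400,190:420],(450,489),interpolation=3); b=cv2.resize(g["color"][180:360,340:520],(350,350),interpolation=3)
b=np.vstack([b,np.zeros((139,350,3),np.uint8)])
cv2.imwrite("pics/fin.png",np.hstack([a,b])[:,:,::-1])
E
```

```text
z 70 s -151.0..-120.0 n -13.7..15.4 [(np.float64(-122.8), np.float64(-13.1)), (np.float64(-151.0), np.float64(-11.9)), (np.float64(-150.6), np.float64(14.8)), (np.float64(-120.0), np.float64(14.3))]
z 70 s -98.2..-38.0 n -11.0..19.1 [(np.float64(-38.3), np.float64(-8.4)), (np.float64(-95.8), np.float64(-10.2)), (np.float64(-97.9), np.float64(17.5)), (np.float64(-40.7), np.float64(18.2))]
z 70 s -27.4..4.1 n -10.3..18.0 [(np.float64(3.7), np.float64(-9.4)), (np.float64(-27.4), np.float64(-10.3)), (np.float64(-27.0), np.float64(16.7)), (np.float64(4.1), np.float64(15.9))]
z 70 s 30.3..102.7 n -11.5..22.1 [(np.float64(102.4), np.float64(-11.5)), (np.float64(33.2), np.float64(-8.6)), (np.float64(33.6), np.float64(22.0)), (np.float64(93.0), np.float64(20.0)), (np.float64(102.7), np.float64(10.7))]
z 70 s -124.4..-37.3 n -22.2..15.2 [(np.float64(-37.6), np.float64(10.4)), (np.float64(-40.0), np.float64(-12.4)), (np.float64(-100.6), np.float64(-13.2)), (np.float64(-95.4), np.float64(-21.5)), (np.float64(-124.3), np.float64(-21.1)), (np.float64(-124.0), np.float64(4.3)), (np.float64(-100.1), np.float64(0.6)), (np.float64(-92.9), np.float64(15.1))]
z 70 s 104.8..133.1 n -22.1..4.8 [(np.float64(133.1), np.float64(2.6)), (np.float64(132.2), np.float64(-20.9)), (np.float64(104.9), np.float64(-21.0)), (np.float64(106.2), np.float64(4.7))]
z 70 s -29.9..62.4 n -13.4..24.7 [(np.float64(62.4), np.float64(22.9)), (np.float64(61.3), np.float64(-2.9)), (np.float64(2.7), np.float64(-2.1)), (np.float64(0.3), np.float64(-13.2)), (np.float64(-28.8), np.float64(-12.8)), (np.float64(-25.5), np.float64(14.4)), (np.float64(-3.1), np.float64(13.4)), (np.float64(1.4), np.float64(24.1))]
z 70 s 68.1..99.2 n -13.3..14.7 [(np.float64(99.1), np.float64(13.6)), (np.float64(97.8), np.float64(-12.1)), (np.float64(70.6), np.float64(-12.3)), (np.float64(69.6), np.float64(13.9))]
```

View pics/fin.png

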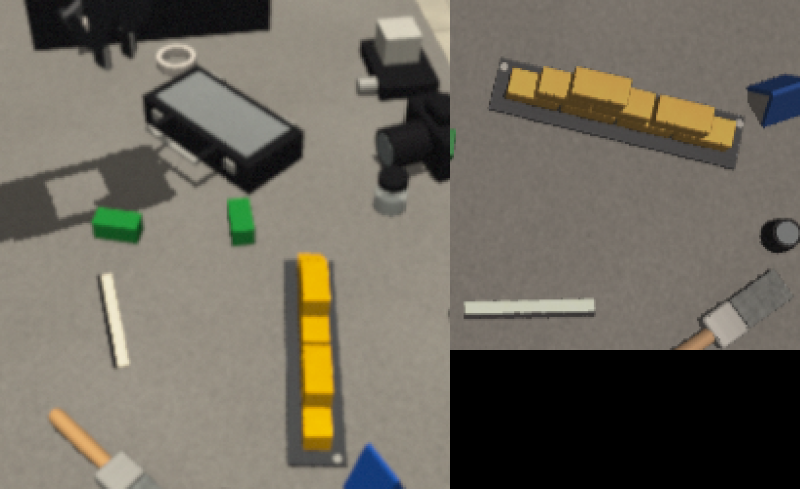

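The final picture shows the lid shut at about (225,130) and the wall built, with three blocks on the second course and one on the third at about (600,88) in the right panel. The other things on the bench look undisturbed and the robot is clear, so I'll hand the job in.

```bash
python3 -c "
from rig import r
print(r.sign_off())"
```

```text
the job is handed in; nothing more can be done
None
```

The job is handed in, verdict not shown: four loose yellow blocks were present, three are on the second course and one on the third, with the case empty, its lid shut and the other things left alone; one block that shifted partway through was re-seated before the lid was closed.

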